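Weigh a weld coupon on the spring balance

TASK

Weigh the tee-shaped weld coupon with the hole: hang it by its hole on the hook of the spring balance, easing its weight slowly onto the spring so that the hook never drops, bounces or snaps back, and let go of it for a couple of seconds so that it hangs still. Then take hold of it again, lift it off just as gently, leaving the hook empty, and set it down softly on its flange in the tray beside the coupon already weighed. Leave everything else as it is.

Things in the scene. Friction and masses are not known exactly. Their poses are not given: they have to be found in the camera images.
- coupon: The coupon to weigh: bare steel tee. Flange 120 x 50 x 6 mm, on it an upright web 120 long, 8 thick, 66 high (top 72 mm above origin), a 28 mm hole through its middle. Origin: centre of the flange's underside; x along the web, y across it, z up; both ends alike. Stands on its flange at the start. Weight unknown, 0.35 to 0.9 kg, centred on its length, 28 mm above the underside.
- coupon_hole (a point): Centre of the coupon's 28 mm hole, on the web's mid-plane, 51 mm above the flange's underside (7 mm of web above the hole). Axes as the coupon's.
- hook (a joint): How far the hook is pulled down, in m: 0 empty (upper stop), 0.105 at the lower stop. The spring gives 120 N per m, so 0.082 is the full 1 kg; lightly damped. The balance is for slow loading: if the hook runs faster than about 0.08 m/s either way it is jarred, and beyond 0.095 m it is overstretched.
- hook_bed (a point): Lowest point of the centre line of the hook's 5 mm steel wire, where the hole's upper edge comes to rest; sinks with the hook. z up, y along the bed. On the +y side the wire rises 29 mm in a bow reaching 16.5 mm to +y, then comes back over this point into an upright rod. The hole slides over the tip from the -y side with its centre about 5.5 mm above this point. The hook does not swing.
- scale: The spring balance, clamped to the stand's post; fixed, not to be knocked. Origin straight below the hook, axes as the hook's. Its flat case, 32 mm (x) by 16 mm (y), 165 mm high, starts 75 mm above the bed of the empty hook and does not move; an arm joins it to the post 200 mm above the bed.
- tray: Shallow sheet tray for weighed coupons, fixed, 180 mm (x) x 200 mm (y) outside, walls 3 mm thick and 22 mm high, floor 3 mm above its underside. Origin: centre of its underside. The weighed coupon stands in its +y half, the -y half is free.
- done_coupon: A tee coupon already weighed, of the same size but with no hole, standing in the tray with its web along the tray's x, 50 mm to +y of the tray's middle. Origin: centre of the flange's underside. Leave it.
- elbow: Bystander: welded steel pipe bend, 60 mm pipe, 115 mm high. Leave it.
- chipping_hammer: Bystander: chipping hammer, 255 mm long, 24 mm high, lying flat. Leave it.
- wire_brush: Bystander: wire brush with wooden back, 270 mm long, 31 mm high. Leave it.
- corner_magnet: Bystander: arrow-shaped welding magnet, 110 mm long, 24 mm high. Leave it.
- bar_clamp: Bystander: steel bar clamp lying flat, 200 mm long, 20 mm high. Leave it.
- hook_tip (a point): Free end of the hook (wire centre), upturned, pointing to -y: 19 mm to -y of the bed and 11 mm above it. Moves with the hook.
- stand: The stand, fixed. Origin on the bench straight below the hook, axes as the hook's. A 48 mm square post and clamp, 600 mm high, stands 115 mm to +x; below the hook is only a base plate 12 mm thick, 120 mm wide in y, reaching 55 mm to -x.
- tube_cap: Bystander: small plastic tube cap, 34 mm across, 18 mm high. Leave it.

How it is judged (in metres and radians):
On the way, in this order (a step that is already met when the one before it is completed fails the run):
1. the coupon hangs by its hole on the hook, let go, its whole weight on the spring, at rest for a second (value of joint hook above 0.022 m and velocity of joint hook between -0.01 and 0.01 m/s and linear speed of coupon below 0.02 m/s and angular speed of coupon below 0.3 rad/s and angle between coupon's own z axis and vertical below 0.2 rad and distance between coupon_hole and hook_bed below 0.016 m and contact force between coupon and the fingers below 0.05 N and contact force between coupon and the arm below 0.05 N), for 1 s.
2. the coupon is held again, lifted clear of the hook, and the hook is back up empty (value of joint hook below 0.004 m and contact force between coupon and the fingers above 1 N and height (world z) of coupon above 0.05 m and distance between coupon_hole and hook_bed above 0.03 m), for 0.1 s.
At the end, for the whole second after the job is handed in: The coupon stands flat on its flange on the tray's floor in the free half (its middle within 50 mm of the tray's middle along x and 0 to 85 mm to -y of it), at rest and let go; the hook is empty and up within 4 mm; the weighed coupon is still in its place within 15 mm (z of coupon in the frame of tray below 0.009 m and angle between coupon's own z axis and vertical below 0.06 rad and x of coupon in the frame of tray between -0.05 and 0.05 m and y of coupon in the frame of tray between -0.085 and 0 m and linear speed of coupon below 0.02 m/s and value of joint hook below 0.004 m and distance of done_coupon from where it was at the start of the episode below 0.015 m); the robot touches nothing.
It fails at once if the hook drops, bounces or snaps back faster than 0.08 m/s, or is pulled down past 0.095 m (velocity of joint hook above 0.08 m/s or velocity of joint hook below -0.08 m/s or value of joint hook above 0.095 m).
It fails at once if the coupon is forced against the balance or its hook with more than 20 N (contact force between coupon and scale above 20 N).
It fails at once if the robot knocks the balance or its hook with more than 8 N (contact force between any of the arm, the fingers and scale above 8 N).
It fails at once if the coupon is dropped or banged into the tray: moving faster than 0.3 m/s less than 17 mm above its floor, or hitting it with more than 80 N (contact force between coupon and tray above 80 N or (linear speed of coupon above 0.3 m/s and z of coupon in the frame of tray below 0.02 m and x of coupon in the frame of tray between -0.09 and 0.09 m and y of coupon in the frame of tray between -0.1 and 0.1 m)).
It fails at once if a bystander is pushed more than 15 mm (distance of any of done_coupon, elbow, chipping_hammer, wire_brush, corner_magnet, bar_clamp, tube_cap from where it was at the start of the episode above 0.015 m).
It also fails if it takes over 66 s, if anything falls off the work surface, if the arm or the gripper's body presses on something with over 40 N, if the wrist force passes 120 N, or if a joint passes its speed limit or range.

ROBOT

A 7-joint arm with a two-finger parallel gripper is mounted at the origin on the work surface. World frame = base frame: x ahead of the robot, y to its left, z up, the work surface at z = 0. Lengths are in mm, angles in rad, forces in N, time in s.
With the tool pointing down it reaches from about 350 to 775 mm from the base axis. Payload 3.1 kg.
Tool frame: the origin (TCP) lies between the finger pads; the fingertips stand 22 mm ahead of it and the grasp point (between the pads) lies 3 mm ahead of it; z points along the fingers, y is the direction in which the jaws open and shut (so a half turn about z gives the same grasp; the last joint's range is limited). The gripper opens to 85 mm and grips with 20 to 120 N. Pads are 22 mm wide; open, the fingers measure 114 mm over their backs; the gripper's body (76 mm by 85 mm) begins 54 mm behind the grasp point. The pads swing forward as they close: fully open they stand 13 mm farther back than shut.
Start: joints at [1.193, 0.311, 0.014, 1.512, -0.004, 1.319, -0.027], TCP at [181.272, -519.285, 253.304] pointing down, gripper open.
Joint ranges: [-2.7, 2.7], [-0.3, 1.91], [-1.27, 1.3], [0.12, 2.57], [-1.44, 4.58], [0.2, 2.03], [-3.05, 3.05]. Speed limits (rad/s): [2.79, 2.79, 3.14, 3.14, 3.14, 3.14, 3.14].

INTERFACE

Orientations are given as a unit quaternion [x, y, z, w].
In Python, from rig import * gives the robot as it stands.
- The arm moves only by the tool play_rows, never from a script. Its argument "steps" is a list of rows, each an object with "travel": the shift along the tool's x, y, z in cm, a list of three; "rotation": the turn, a rotation vector about the tool's x, y, z in degrees, a list of three. In form: [{"travel": [tx, ty, tz], "rotation": [rx, ry, rz]}, ...]. A call has 1 to 5 rows; each row shifts and turns the commanded pose from where the row before left it, along the tool's axes as they then stand; what a row does not reach is not made up. A row lasts 1/8 s, in which the tool goes at most 62.5 mm and 10.7 degrees, less where a joint would pass 70% of its speed; a pose out of reach is approached as far as the arm can. A call with a gripper value outside its range is refused whole. "gripper" is the finger opening in cm, from 0 to 8.54, set as the call begins (left out, the last holds). The fingers move at their own pace and stop on an object; "grip_force" is the grip in N (left out, the last holds). Time passes only in rows, so rows that do not move let the fingers close. It gives the time, the measured TCP pose, the force and the opening at its end, in the units of the state.
- state(): the state, without advancing time (a new reading comes with each control period).
- snapshot(name): name is "scene" or "top" or "wrist"; returns (picture, depth): 384x512x3 uint8, red, green, blue; 384x512 float32, mm along the optical axis (not along the pixel's ray), 0 where there is no reading.
- camera_model(name): a dict with "fx", "fy", "cx", "cy" (pixels), "dist" ([k1, k2, p1, p2, k3] as OpenCV has them; the pictures are not rectified), "world_to_cam" (4x4, takes a point from world to camera coordinates); the wrist camera has in their place "hand_eye" (4x4, takes a point from camera to tool coordinates, whose origin is the TCP and whose axes are the flange's). Camera axes: x right, y up, looking along -z (the intrinsics and any distortion apply to the point x, -y, -z); pixel columns grow to the right and rows downward; lengths in mm; the calibration is good to about 2 mm. A picture is of the moment at which its call begins: read the wrist's pose just before it. camera_model takes no time and is no camera call.
- hand_in(): hands the job in, once; it reports no verdict.
Trained networks look in the newest picture that a camera, given by its name, has taken for a name from the list of things; names that differ only in an ending like _2 or _b are one class to them, and where a whole thing is asked for, a point or a joint stands for the part that bears it (a point fixed in the world has none). Each returns a list of dicts, best first, with "conf" (0 to 1); they miss things now and then, are a little off and sometimes report something else, mostly with a low value. They report only what shows in the picture. A call takes as long as a camera call.
- look_for(camera, target): "point" ([x, y, z] in mm, in the coordinates of the camera as it stood for that picture, good to about 4 mm: the middle of the surface that is visible of it).
The state is a dict: "clock": time; "joint_positions": joint angles; "joint_vel": joint speeds; "effort": joint torques, N m; "tool_pos": TCP position; "tcp_rot": TCP orientation; "wrist_force": force on the tool from outside, world axes, zero at the start; "moment": the same for the moment, N m; "gripper_width": finger opening in mm.
Only numpy, scipy, OpenCV 4.12 (cv2) and the standard library are available. Lean on these libraries where they do the work, as an engineer would, in place of code of your own. Each camera call takes 0.05 s, during which the arm holds its last target. There are 200 camera calls.

## Working session

There is one attempt and no reset: what is moved stays moved. The work goes in short steps, Python scripts to look and compute and a tool call to move; the robot and the scene stay as the last step left them, time stands still between calls to the robot, and variables do not carry over. Pictures are saved under pics/ and viewed, about 8 in all and at most 12, crops included, and the job is handed in when it is done.

Besides the shell and the picture viewer there is one more tool, called after ">>>" in YAML: its name, and indented under it one key for each argument. play_rows: Moves the arm, as the interface text tells. Its arguments: {"type":"object","properties":{"steps":{"type":"array","items":{"type":"object","properties":{"travel":{"type":"array","items":{"type":"number"}},"rotation":{"type":"array","items":{"type":"number"}}}}},"gripper":{"type":"number"},"grip_force":{"type":"number"}},"required":["steps"]}

```bash
mkdir -p pics; ls
cat > h.py <<'E'
from rig import *
import numpy as np, cv2
from scipy.spatial.transform import Rotation as R
def cam2world(name):
    m=camera_model(name)
    if "world_to_cam" in m: return np.linalg.inv(np.array(m["world_to_cam"]))
    s=state(); T=np.eye(4); T[:3,:3]=R.from_quat(s["tcp_rot"]).as_matrix(); T[:3,3]=s["tool_pos"]
    return T@np.array(m["hand_eye"])
def tw(T,p): p=np.atleast_2d(p); return p@T[:3,:3].T+T[:3,3]
def cloud(name,depth,T):
    m=camera_model(name); v,u=np.mgrid[0:384,0:512]
    K=np.array([[m["fx"],0,m["cx"]],[0,m["fy"],m["cy"]],[0,0,1.]])
    n=cv2.undistortPoints(np.stack([u,v],-1).reshape(-1,1,2).astype(float),K,np.array(m["dist"],float)).reshape(-1,2)
    d=depth.reshape(-1,1); P=np.hstack([n[:,:1]*d,-n[:,1:]*d,-d])
    W=tw(T,P); W[depth.ravel()==0]=np.nan
    return W.reshape(384,512,3)
E
python3 - <<'E'
from h import *
s=state(); print(s)
for c in ["scene","top"]:
    T=cam2world(c); p,d=snapshot(c); cv2.imwrite(f"pics/{c}0.png",p[:,:,::-1]); np.savez(f"{c}0.npz",W=cloud(c,d,T),p=p)
    print(c,T.round(2).tolist())
    for t in ["coupon","coupon_hole","hook","hook_bed","hook_tip","scale","tray","done_coupon","elbow","stand","chipping_hammer","wire_brush","corner_magnet","bar_clamp","tube_cap"]:
        r=look_for(c,t); print(t,[(tw(T,q["point"])[0].round(0).tolist(),round(q["conf"],2)) for q in r[:3]])
print(state()["clock"])
E
```

```text
pics
{'clock': 0.0, 'joint_positions': array([ 1.19329409,  0.31173588,  0.01398486,  1.5130586 , -0.00438568,
        1.31919953, -0.0271799 ]), 'joint_vel': array([-0.00115407, -0.00101531, -0.0014841 , -0.00065408, -0.00044673,
       -0.0015998 , -0.0003466 ]), 'effort': array([-2.39863220e-04, -3.79916346e+01,  1.45899402e-01, -2.30596429e+01,
        1.23050512e-02,  1.35799090e-02, -3.58788284e-06]), 'tool_pos': array([ 181.02813936, -518.63539428,  252.21477366]), 'tcp_rot': array([ 9.85928034e-01,  1.67166103e-01, -2.51484025e-04, -1.15843864e-03]), 'wrist_force': array([ 0.35317767, -0.3845849 , -0.68656785]), 'moment': array([ 0.0048415 , -0.00671033, -0.02048955]), 'gripper_width': 85.6267969930254}
scene [[-0.57, -0.48, 0.67, 1350.22], [0.82, -0.33, 0.46, 571.87], [-0.0, 0.81, 0.58, 908.21], [0.0, 0.0, 0.0, 1.0]]
coupon [([521.0, -271.0, 30.0], 0.92)]
coupon_hole [([523.0, -273.0, 29.0], 0.95), ([756.0, -302.0, 21.0], 0.29)]
hook [([525.0, 269.0, 290.0], 0.52)]
hook_bed [([522.0, 272.0, 295.0], 0.51), ([509.0, 12.0, 20.0], 0.2)]
hook_tip [([658.0, -136.0, 20.0], 0.33), (
[... 648 characters left out ...]
0.86), ([620.0, 265.0, 45.0], 0.73)]
coupon_hole [([513.0, -274.0, 12.0], 0.97), ([659.0, -138.0, 16.0], 0.38)]
hook [([517.0, 258.0, 267.0], 0.45)]
hook_bed [([521.0, 257.0, 274.0], 0.57), ([620.0, 268.0, 45.0], 0.33)]
hook_tip [([520.0, 263.0, 271.0], 0.54)]
scale [([566.0, 259.0, 472.0], 0.96)]
tray [([502.0, -67.0, 1.0], 0.88)]
done_coupon [([491.0, 3.0, 6.0], 0.75)]
elbow [([747.0, 100.0, 93.0], 0.82), ([353.0, -170.0, 31.0], 0.22)]
stand []
chipping_hammer [([660.0, -139.0, 15.0], 0.93)]
wire_brush [([353.0, -171.0, 30.0], 0.93), ([525.0, 258.0, 273.0], 0.43)]
corner_magnet [([324.0, 195.0, 20.0], 0.66)]
bar_clamp [([749.0, -321.0, 15.0], 0.9)]
tube_cap [([361.0, 45.0, 6.0], 0.61)]
1.6
```

Run:
```python
import cv2,numpy as np
a=cv2.imread("pics/scene0.png");b=cv2.imread("pics/top0.png")
cv2.imwrite("pics/both.png",cv2.resize(np.hstack([a,b]),(800,300),interpolation=cv2.INTER_AREA))
```

```text
(no output)
```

View pics/scene0.png

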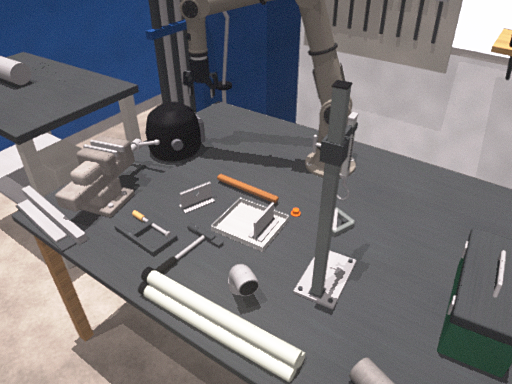

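View pics/top0.png

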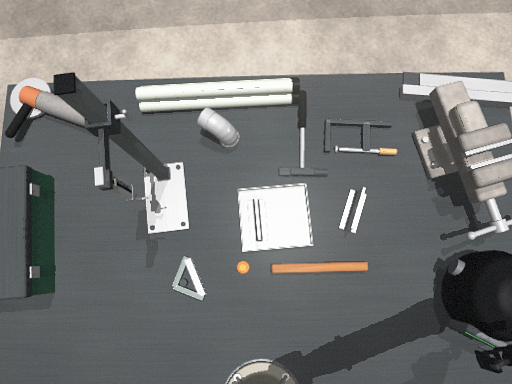

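The scene shows the coupon near (197,197), tray (250,222), stand post (330,200) and hook (343,190). In the top view the coupon is at (352,210), its web roughly along world x. The tray is at (275,217) with the done coupon at (257,220), the stand plate at (167,197) and the hook at about (140,195). Next I'll get orientations from depth.

Run:
```python
from h import *
W=np.load("top0.npz")["W"].reshape(-1,3); S=np.load("scene0.npz")["W"].reshape(-1,3)
def sel(W,x,y,z): 
    return W[(W[:,0]>x[0])&(W[:,0]<x[1])&(W[:,1]>y[0])&(W[:,1]<y[1])&(W[:,2]>z[0])&(W[:,2]<z[1])]
def rect(n,P):
    if len(P)<5: print(n,len(P)); return
    c,wh,a=cv2.minAreaRect(P[:,:2].astype(np.float32)); d=P[:,:2]-P[:,:2].mean(0); v=np.linalg.svd(d,full_matrices=False)[2][0]
    print(n,len(P),np.round(c,1),np.round(wh,1),round(a,1),"pca",np.degrees(np.arctan2(v[1],v[0])).round(1),"z",np.percentile(P[:,2],[2,50,98]).round(1))
for nm,C in(("top",W),("scene",S)):
    print(nm)
    rect("table",sel(C,(420,560),(80,150),(-30,30)))
    rect("coupon flange",sel(C,(430,610),(-330,-210),(3,40)))
    rect("coupon web",sel(C,(430,610),(-330,-210),(40,90)))
    rect("tray",sel(C,(380,640),(-200,60),(2,26)))
    rect("done web",sel(C,(400,600),(-40,60),(45,95)))
    rect("plate",sel(C,(440,740),(180,350),(8,20)))
    rect("post",sel(C,(560,740),(200,350),(60,150)))
    rect("post hi",sel(C,(560,740),(200,350),(350,550)))
    rect("hook",sel(C,(480,560),(220,300),(200,340)))
    rect("case",sel(C,(480,560),(220,300),(340,540)))
    P=sel(C,(480,560),(220,300),(200,560)); 
    for z in range(200,560,20):
        q=P[(P[:,2]>=z)&(P[:,2]<z+20)]
        if len(q): print(z,len(q),q.mean(0).round(0),q.min(0).round(0),q.max(0).round(0))
```

```text
top
table 1141 [490. 115.] [139.9  70. ] 0.0 pca -179.9 z [-6.2 -1.8  2.9]
coupon flange 433 [ 519.3 -272.4] [106.4 175.3] 89.9 pca 161.8 z [ 3.1  6.6 37.1]
coupon web 205 [ 512.8 -277.3] [  9.4 116.6] 69.8 pca 159.9 z [41.4 68.5 73.2]
tray 2587 [511.  -69.7] [257.4 259.9] 89.3 pca 137.2 z [ 2.1  5.5 22.4]
done web 133 [491.3   1.6] [119.7   7.9] 4.0 pca -176.3 z [68.7 72.9 77.3]
plate 2123 [564.2 267.7] [200.2 121.2] 5.9 pca -177.6 z [ 8.2 10.7 16.5]
post 168 [627.6 267.6] [20.3 39.6] 50.6 pca 141.1 z [ 62.1 107.5 146.9]
post hi 1771 [613.9 269.9] [59.3 98.1] 64.9 pca 160.7 z [358.8 480.3 545.9]
hook 68 [518.  260.5] [25.4 32.4] 38.7 pca -70.9 z [259.1 305.1 339.6]
case 869 [531.2 261.9] [57.6 20.2] 1.0 pca -175.7 z [344.1 469.5 500.3]
240 6 [520. 265. 259.] [519. 254. 259.] [521. 273. 260.]
260 27 [520. 260. 265.] [517. 244. 260.] [524. 278. 272.]
300 13 [519. 261. 311.] [515. 259. 305.] [524. 263. 315.]
320 22 [518. 258. 338.] [504. 255. 334.] [536. 270. 340.]
340 61 [517. 259. 349.] [503. 255. 340.] [535. 270. 360.]
360 60 [517. 259. 370.] [504. 256. 360.] [536. 269. 380.]
380 61
[... 1252 characters left out ...]
76.]
280 18 [522. 280. 289.] [518. 273. 280.] [525. 285. 298.]
300 27 [525. 267. 311.] [519. 261. 300.] [529. 275. 320.]
320 19 [533. 268. 336.] [515. 258. 323.] [539. 274. 340.]
340 58 [532. 269. 350.] [509. 260. 340.] [540. 275. 360.]
360 54 [533. 269. 370.] [513. 260. 360.] [540. 274. 380.]
380 37 [531. 271. 390.] [510. 264. 381.] [540. 274. 400.]
400 22 [527. 271. 411.] [512. 268. 401.] [539. 274. 420.]
420 29 [528. 271. 430.] [509. 269. 421.] [538. 272. 438.]
440 33 [529. 271. 449.] [510. 269. 440.] [541. 273. 459.]
460 63 [533. 272. 472.] [505. 270. 461.] [557. 275. 480.]
480 86 [537. 267. 488.] [509. 258. 480.] [560. 274. 500.]
500 47 [526. 265. 502.] [506. 255. 500.] [541. 274. 504.]
```

```bash
cat >> h.py <<'E'
def pose(yaw,tilt): return R.from_euler('z',yaw,degrees=True)*R.from_euler('x',180,degrees=True)*R.from_euler('y',tilt,degrees=True)
def plan(P,Rt,n,P0=None,R0=None,rd=2):
    s=state(); P0=np.array(s["tool_pos"]) if P0 is None else np.array(P0); R0=R.from_quat(s["tcp_rot"]) if R0 is None else R0
    rv=(R0.inv()*Rt).as_rotvec(); rows=[]; p,r=P0.copy(),R0
    for k in range(1,n+1):
        a=k/n; pt=P0+(np.array(P)-P0)*a; t=(r.inv().apply(pt-p)/10).round(rd); w=np.degrees((r.inv()*(R0*R.from_rotvec(rv*a))).as_rotvec()).round(1)
        p=p+r.apply(t*10); r=r*R.from_rotvec(np.radians(w)); rows.append({"travel":t.tolist(),"rotation":w.tolist()})
    import json
    for i in range(0,n,5): print(json.dumps(rows[i:i+5]))
    print("end",p.round(1))
def tcp(G,Rt): return np.array(G)-3*Rt.apply([0,0,1])
E
python3 - <<'E'
from h import *
print(np.array(camera_model("wrist")["hand_eye"]).round(2))
c=np.array([514.5,-277.4,0]); d=np.array([np.cos(np.radians(-20)),np.sin(np.radians(-20)),0])
Rt=pose(-20,30); G=c-42*d+[0,0,48]; T=tcp(G,Rt); z=Rt.apply([0,0,1]); print(T,z)
plan(T-130*z,Rt,10)
E
```

```text
[[  -0.      0.96    0.28   71.86]
 [   1.     -0.      0.     -0.16]
 [   0.      0.28   -0.96 -119.32]
 [   0.      0.      0.      1.  ]]
[ 473.623371   -262.52212377   50.59807621] [ 0.46984631 -0.17101007 -0.8660254 ]
[{"travel": [3.1, -1.87, 0.9], "rotation": [-1.0, 2.9, 3.8]}, {"travel": [2.93, -2.09, 1.02], "rotation": [-1.1, 2.9, 3.9]}, {"travel": [2.72, -2.3, 1.12], "rotation": [-1.0, 2.8, 3.8]}, {"travel": [2.5, -2.5, 1.21], "rotation": [-1.0, 2.9, 3.8]}, {"travel": [2.27, -2.67, 1.28], "rotation": [-1.0, 2.9, 3.9]}]
[{"travel": [2.01, -2.84, 1.34], "rotation": [-1.1, 2.9, 3.8]}, {"travel": [1.75, -3.0, 1.38], "rotation": [-1.0, 2.9, 3.8]}, {"travel": [1.48, -3.13, 1.41], "rotation": [-1.0, 2.8, 3.9]}, {"travel": [1.19, -3.24, 1.42], "rotation": [-1.0, 2.9, 3.8]}, {"travel": [0.91, -3.34, 1.41], "rotation": [-1.1, 2.9, 3.8]}]
end [ 412.6 -240.3  163.2]
```

Run:
```python
from h import *
c=np.array([514.5,-277.4,0]); d=np.array([np.cos(np.radians(-20)),np.sin(np.radians(-20)),0])
Rt=pose(-20,40); G=c-42*d+[0,0,48]; T=tcp(G,Rt); z=Rt.apply([0,0,1]); print(T,z)
plan(T-120*z,Rt,10,rd=1)
```

```text
[ 473.22084161 -262.37561505   50.29813333] [ 0.60402277 -0.21984631 -0.76604444]
[{"travel": [3.0, -2.0, 1.1], "rotation": [-1.4, 3.8, 3.8]}, {"travel": [2.8, -2.1, 1.3], "rotation": [-1.3, 3.9, 3.7]}, {"travel": [2.6, -2.4, 1.3], "rotation": [-1.4, 3.8, 3.8]}, {"travel": [2.2, -2.6, 1.5], "rotation": [-1.4, 3.9, 3.7]}, {"travel": [2.1, -2.7, 1.6], "rotation": [-1.3, 3.8, 3.8]}]
[{"travel": [1.7, -2.9, 1.6], "rotation": [-1.4, 3.8, 3.8]}, {"travel": [1.4, -3.1, 1.7], "rotation": [-1.4, 3.9, 3.7]}, {"travel": [1.1, -3.2, 1.6], "rotation": [-1.3, 3.8, 3.8]}, {"travel": [0.8, -3.2, 1.7], "rotation": [-1.4, 3.9, 3.7]}, {"travel": [0.4, -3.4, 1.6], "rotation": [-1.4, 3.8, 3.8]}]
end [ 400.4 -235.7  142.1]
```

>>> play_rows:
  steps:
    - {"travel": [3.0,-2.0,1.1],"rotation": [-1.4,3.8,3.8]}
    - {"travel": [2.8,-2.1,1.3],"rotation": [-1.3,3.9,3.7]}
    - {"travel": [2.6,-2.4,1.3],"rotation": [-1.4,3.8,3.8]}
    - {"travel": [2.2,-2.6,1.5],"rotation": [-1.4,3.9,3.7]}
    - {"travel": [2.1,-2.7,1.6],"rotation": [-1.3,3.8,3.8]}
  gripper: 4.5

```text
clock: 2.22
tool_pos: [291.9, -377.1, 197.8]
tcp_rot: [0.984, 0.001, 0.175, 0.031]
wrist_force: [0.4, 0.0, -0.3]
gripper_width: 44.9
```

>>> play_rows:
  steps:
    - {"travel": [1.7,-2.9,1.6],"rotation": [-1.4,3.8,3.8]}
    - {"travel": [1.4,-3.1,1.7],"rotation": [-1.4,3.9,3.7]}
    - {"travel": [1.1,-3.2,1.6],"rotation": [-1.3,3.8,3.8]}
    - {"travel": [0.8,-3.2,1.7],"rotation": [-1.4,3.9,3.7]}
    - {"travel": [0.4,-3.4,1.6],"rotation": [-1.4,3.8,3.8]}

```text
clock: 2.85
tool_pos: [396.5, -245.1, 149.3]
tcp_rot: [0.931, -0.145, 0.33, 0.054]
wrist_force: [2.5, 1.0, 0.7]
gripper_width: 45.5
```

Run:
```python
from h import *
s=state(); print(s["joint_positions"].round(2),s["tool_pos"].round(1),(pose(-20,40).inv()*R.from_quat(s["tcp_rot"])).as_rotvec(degrees=True).round(1),s["clock"],s["wrist_force"].round(2))
T=cam2world("wrist"); p,d=snapshot("wrist"); cv2.imwrite("pics/w1.png",p[:,:,::-1]); W=cloud("wrist",d,T); np.savez("w1.npz",W=W)
for t in ["coupon","coupon_hole"]: print(t,[(tw(T,q["point"])[0].round(1),q["conf"]) for q in look_for("wrist",t)])
P=W.reshape(-1,3); P=P[np.isfinite(P[:,0])&(abs(P[:,0]-515)<90)&(abs(P[:,1]+277)<60)]
for lo,hi in((64,80),(45,64)):
    q=P[(P[:,2]>lo)&(P[:,2]<hi)]
    if len(q)>5:
        v=np.linalg.svd(q[:,:2]-q[:,:2].mean(0),full_matrices=False)[2][0]; print(len(q),cv2.minAreaRect(q[:,:2].astype(np.float32)),np.degrees(np.arctan2(v[1],v[0])),q[:,2].max())
```

```text
[ 1.01 -0.04 -0.31  2.43 -1.2   0.26 -0.08] [ 396.5 -245.1  149.3] [ 1.2 -0.9 -1.9] 2.85 [2.47 1.02 0.68]
coupon [(array([ 499.8, -276.7,    9.1]), 0.82)]
coupon_hole [(array([ 504. , -272.3,    3.3]), 0.96)]
1131 ((513.537353515625, -276.85308837890625), (8.961151123046875, 119.96284484863281), 69.92015838623047) 160.16678001581067 72.47772334968317
111 ((505.34820556640625, -278.41741943359375), (8.202981948852539, 106.03388214111328), 65.28797912597656) 157.29899313947388 63.88256896680767
```

View pics/w1.png

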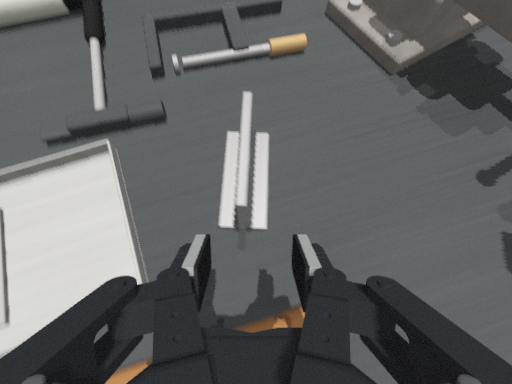

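The wrist view shows the coupon at (245,160), its web upright, centred between the jaws at (205,265) and (305,265). The measured centre is (513.5,-276.9) with yaw -20°. I'll ease the tilt to 35° to get away from the joint limits.

Run:
```python
from h import *
c=np.array([513.5,-276.9,0]); d=np.array([np.cos(np.radians(-20)),np.sin(np.radians(-20)),0])
Rt=pose(-20,35); G=c-43*d+[0,0,48]; T=tcp(G,Rt); z=Rt.apply([0,0,1]); print(T,z)
plan(T-60*z,Rt,4); plan(T,Rt,4,T-60*z,Rt)
```

```text
[ 471.47626067 -261.60460975   50.45745613] [ 0.53898554 -0.19617469 -0.81915204]
[{"travel": [0.02, -0.25, 1.63], "rotation": [-0.3, -1.0, 0.5]}, {"travel": [0.05, -0.26, 1.63], "rotation": [-0.3, -1.0, 0.5]}, {"travel": [0.08, -0.26, 1.62], "rotation": [-0.2, -1.0, 0.5]}, {"travel": [0.1, -0.28, 1.63], "rotation": [-0.3, -1.1, 0.5]}]
end [ 439.2 -249.8   99.6]
[{"travel": [0.0, -0.0, 1.5], "rotation": [0.0, 0.0, 0.0]}, {"travel": [-0.0, 0.0, 1.5], "rotation": [0.0, 0.0, 0.0]}, {"travel": [-0.0, 0.0, 1.5], "rotation": [0.0, 0.0, 0.0]}, {"travel": [-0.0, 0.0, 1.5], "rotation": [0.0, 0.0, 0.0]}]
end [ 471.5 -261.6   50.5]
```

>>> play_rows:
  steps:
    - {"travel": [0,0,0],"rotation": [0,0,0]}
    - {"travel": [0,0,0],"rotation": [0,-2.5,0]}
    - {"travel": [0,0,0],"rotation": [0,-2.5,0]}
    - {"travel": [0,0,0],"rotation": [0,0,0]}

```text
clock: 3.5
tool_pos: [397.4, -249.8, 151.8]
tcp_rot: [0.944, -0.147, 0.291, 0.05]
wrist_force: [0.6, 0.0, 0.3]
gripper_width: 45.3
```

Run:
```python
from h import *
s=state(); print(s["joint_positions"].round(2),s["clock"],s["tool_pos"])
c=np.array([513.5,-276.9,0]); d=np.array([np.cos(np.radians(-20)),np.sin(np.radians(-20)),0])
Rt=pose(-20,35); G=c-43*d+[0,0,48]; T=tcp(G,Rt); z=Rt.apply([0,0,1])
plan(T-50*z,Rt,4)
```

```text
[ 1.03 -0.03 -0.36  2.36 -0.71  0.31 -0.59] 3.5 [ 397.42903733 -249.79473671  151.84990206]
[{"travel": [0.09, -0.33, 1.89], "rotation": [-0.2, 0.2, 0.5]}, {"travel": [0.08, -0.33, 1.88], "rotation": [-0.2, 0.1, 0.5]}, {"travel": [0.07, -0.34, 1.89], "rotation": [-0.2, 0.2, 0.5]}, {"travel": [0.06, -0.35, 1.88], "rotation": [-0.2, 0.2, 0.5]}]
end [ 444.5 -251.8   91.4]
```

>>> play_rows:
  steps:
    - {"travel": [0.09,-0.33,1.89],"rotation": [-0.2,0.2,0.5]}
    - {"travel": [0.08,-0.33,1.88],"rotation": [-0.2,0.1,0.5]}
    - {"travel": [0.07,-0.34,1.89],"rotation": [-0.2,0.2,0.5]}
    - {"travel": [0.06,-0.35,1.88],"rotation": [-0.2,0.2,0.5]}
    - {"travel": [0,0,0],"rotation": [0,0,0]}

```text
clock: 4.12
tool_pos: [433.7, -246.0, 102.9]
tcp_rot: [0.941, -0.162, 0.295, 0.043]
wrist_force: [0.5, 1.5, -0.2]
gripper_width: 44.9
```

Run:
```python
from h import *
s=state(); print(s["joint_positions"].round(2),s["clock"],s["tool_pos"])
c=np.array([513.5,-276.9,0]); d=np.array([np.cos(np.radians(-20)),np.sin(np.radians(-20)),0])
Rt=pose(-20,35); G=c-43*d+[0,0,48]; T=tcp(G,Rt)
plan(T,Rt,3)
```

```text
[ 0.32  0.12  0.28  2.38 -1.3   0.2  -0.08] 4.125 [ 433.68716994 -246.03640612  102.91422393]
[{"travel": [0.13, 0.1, 2.21], "rotation": [-0.4, 0.1, 0.1]}, {"travel": [0.12, 0.09, 2.21], "rotation": [-0.4, 0.2, 0.0]}, {"travel": [0.11, 0.07, 2.21], "rotation": [-0.3, 0.1, 0.1]}]
end [ 471.4 -261.6   50.5]
```

Tilting outwards with the camera on the upper side runs joint 6 into its limit. I'll turn the tool half a turn, which also puts the camera on the side away from the balance case, and use about 28° of tilt.

>>> play_rows:
  steps:
    - {"travel": [0,0,-2],"rotation": [0,0,0]}
    - {"travel": [0,0,-2],"rotation": [0,0,-10]}
    - {"travel": [0,0,-1],"rotation": [0,0,-10]}
    - {"travel": [0,0,0],"rotation": [0,0,-10]}
    - {"travel": [0,0,0],"rotation": [0,0,-10]}

```text
clock: 4.75
tool_pos: [405.5, -239.4, 145.8]
tcp_rot: [0.939, 0.171, 0.263, 0.144]
wrist_force: [-0.5, -0.3, 0.1]
gripper_width: 45.1
```

>>> play_rows:
  steps:
    - {"travel": [0,0,0],"rotation": [0,0,-10]}
    - {"travel": [0,0,0],"rotation": [0,0,-10]}
    - {"travel": [0,0,0],"rotation": [0,0,-10]}
    - {"travel": [0,0,0],"rotation": [0,0,-10]}
    - {"travel": [0,0,0],"rotation": [0,0,-10]}

```text
clock: 5.38
tool_pos: [405.5, -239.4, 145.5]
tcp_rot: [0.778, 0.552, 0.177, 0.241]
wrist_force: [1.0, 0.2, 0.3]
gripper_width: 44.9
```

>>> play_rows:
  steps:
    - {"travel": [0,0,0],"rotation": [0,0,-10]}
    - {"travel": [0,0,0],"rotation": [0,0,-10]}
    - {"travel": [0,0,0],"rotation": [0,0,-10]}
    - {"travel": [0,0,0],"rotation": [0,0,-10]}
    - {"travel": [0,0,0],"rotation": [0,0,-10]}

```text
clock: 6.0
tool_pos: [405.5, -239.4, 145.5]
tcp_rot: [0.472, 0.829, 0.059, 0.293]
wrist_force: [-0.4, -0.2, -1.0]
gripper_width: 44.9
```

Run:
```python
from h import *
s=state(); print(s["joint_positions"].round(2),s["clock"],s["tool_pos"])
c=np.array([513.5,-276.9,0]); d=np.array([np.cos(np.radians(-20)),np.sin(np.radians(-20)),0])
Rt=pose(160,-28); G=c-44*d+[0,0,48]; T=tcp(G,Rt); z=Rt.apply([0,0,1])
plan(T-60*z,Rt,6)
```

```text
[ 0.06 -0.05  0.55  2.4  -0.62  0.25  1.72] 6.0 [ 405.45562235 -239.43746951  145.47131248]
[{"travel": [-0.12, 0.11, 0.96], "rotation": [0.5, 1.0, -6.6]}, {"travel": [-0.14, 0.11, 0.96], "rotation": [0.6, 1.1, -6.6]}, {"travel": [-0.17, 0.1, 0.95], "rotation": [0.5, 1.0, -6.6]}, {"travel": [-0.21, 0.08, 0.95], "rotation": [0.6, 1.0, -6.5]}, {"travel": [-0.22, 0.07, 0.95], "rotation": [0.5, 1.1, -6.6]}]
[{"travel": [-0.25, 0.05, 0.94], "rotation": [0.6, 1.0, -6.6]}]
end [ 444.4 -251.7  103.6]
```

>>> play_rows:
  steps:
    - {"travel": [-0.12,0.11,0.96],"rotation": [0.5,1.0,-6.6]}
    - {"travel": [-0.14,0.11,0.96],"rotation": [0.6,1.1,-6.6]}
    - {"travel": [-0.17,0.1,0.95],"rotation": [0.5,1.0,-6.6]}
    - {"travel": [-0.21,0.08,0.95],"rotation": [0.6,1.0,-6.5]}
    - {"travel": [-0.22,0.07,0.95],"rotation": [0.5,1.1,-6.6]}

```text
clock: 6.62
tool_pos: [438.1, -249.7, 110.2]
tcp_rot: [0.223, 0.942, -0.024, 0.249]
wrist_force: [-0.4, -1.0, -0.3]
gripper_width: 44.9
```

>>> play_rows:
  steps:
    - {"travel": [-0.25,0.05,0.94],"rotation": [0.6,1.0,-6.6]}
    - {"travel": [0,0,0],"rotation": [0,0,0]}

```text
clock: 6.88
tool_pos: [444.9, -251.5, 103.1]
tcp_rot: [0.172, 0.955, -0.041, 0.238]
wrist_force: [-0.7, -0.1, -0.6]
gripper_width: 45.2
```

Run:
```python
from h import *
s=state(); print(s["joint_positions"].round(2),s["clock"],s["tool_pos"])
c=np.array([513.5,-276.9,0]); d=np.array([np.cos(np.radians(-20)),np.sin(np.radians(-20)),0])
Rt=pose(160,-28); G=c-44*d+[0,0,48]; T=tcp(G,Rt); z=Rt.apply([0,0,1])
plan(T,Rt,4)
```

```text
[ 0.06  0.17  0.54  2.27 -0.65  0.31  2.37] 6.875 [ 444.93342903 -251.46557704  103.11061334]
[{"travel": [0.0, -0.01, 1.48], "rotation": [0.0, -0.0, -0.1]}, {"travel": [0.0, -0.02, 1.49], "rotation": [0.0, -0.0, -0.1]}, {"travel": [0.01, -0.01, 1.48], "rotation": [0.0, -0.1, -0.1]}, {"travel": [0.0, -0.01, 1.48], "rotation": [0.1, 0.0, -0.1]}]
end [ 470.8 -261.3   50.7]
```

>>> play_rows:
  steps:
    - {"travel": [0,-0.01,1.48],"rotation": [0,0,-0.1]}
    - {"travel": [0,-0.02,1.49],"rotation": [0,0,-0.1]}
    - {"travel": [0,-0.01,1.48],"rotation": [0,0,-0.1]}
    - {"travel": [0,-0.01,1.48],"rotation": [0,0,0]}
    - {"travel": [0,0,0],"rotation": [0,0,0]}

```text
clock: 7.5
tool_pos: [470.2, -260.7, 50.2]
tcp_rot: [0.17, 0.956, -0.04, 0.237]
wrist_force: [-0.8, -1.1, -0.1]
gripper_width: 44.8
```

>>> play_rows:
  steps:
    - {"travel": [0,0,0],"rotation": [0,0,0]}
    - {"travel": [0,0,0],"rotation": [0,0,0]}
    - {"travel": [0,0,0],"rotation": [0,0,0]}
    - {"travel": [0,0,0],"rotation": [0,0,0]}
    - {"travel": [0,0,0],"rotation": [0,0,0]}
  gripper: 0.3
  grip_force: 110

```text
clock: 8.12
tool_pos: [471.4, -260.9, 51.5]
tcp_rot: [0.168, 0.956, -0.041, 0.239]
wrist_force: [-4.2, 0.9, 6.6]
gripper_width: 6.9
```

Run:
```python
from h import *
s=state(); print(s["joint_positions"].round(2),s["clock"],s["tool_pos"],s["wrist_force"],s["gripper_width"],(pose(160,-28).inv()*R.from_quat(s["tcp_rot"])).as_rotvec(degrees=True).round(2))
p,d=snapshot("wrist"); cv2.imwrite("pics/w2.png",p[:,:,::-1])
```

```text
[ 0.26  0.32  0.31  2.24 -1.05  0.21  2.75] 8.125 [ 471.3680761  -260.90234122   51.531998  ] [-4.19721548  0.90885316  6.55504346] 6.901750135832316 [-0.07 -0.03  0.01]
```

View pics/w2.png

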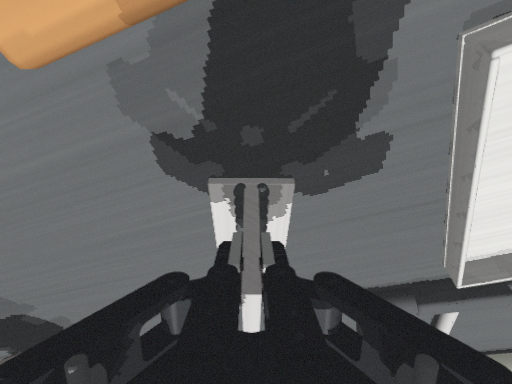

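The grasp is good: the web at (252,230) sits between the pads and the jaws read 7 mm. Next I lift, weigh by wrist force and swing to the stand.

```bash
cat >> h.py <<'E'
import os
if os.path.exists("grasp.npz"):
    g=np.load("grasp.npz"); HT=g["hole"]; RC=R.from_quat(g["rc"])   # hole and coupon rotation in tool frame
def tool_for(hole,yaw):  # TCP pose so that coupon is upright with yaw and hole at given point
    Rt=R.from_euler('z',yaw,degrees=True)*RC.inv(); return np.array(hole)-Rt.apply(HT),Rt
def hole_now():
    s=state(); Rt=R.from_quat(s["tcp_rot"]); return np.array(s["tool_pos"])+Rt.apply(HT),(Rt*RC).as_euler('ZYX',degrees=True)
E
python3 - <<'E'
from h import *
s=state(); Rt=R.from_quat(s["tcp_rot"]); p=np.array(s["tool_pos"])
c=np.array([513.5,-276.9,51.]); h=Rt.inv().apply(c-p); print(h)
h[1]=0; np.savez("grasp.npz",hole=h,rc=(Rt.inv()*R.from_euler('z',-20,degrees=True)).as_quat())
E
python3 - <<'E'
from h import *
print(hole_now())
P,Rt=tool_for([513.5,-276.9,91],-20); plan(P,Rt,5)
E
```

```text
[-39.46471339  -0.59223298  21.67371569]
(array([ 513.70237318, -276.34341703,   51.00062541]), array([-20.,   0.,   0.]))
[{"travel": [-0.38, -0.01, -0.71], "rotation": [0.0, -0.0, -0.0]}, {"travel": [-0.37, -0.01, -0.7], "rotation": [0.0, -0.0, -0.0]}, {"travel": [-0.38, -0.01, -0.71], "rotation": [0.0, -0.0, 0.0]}, {"travel": [-0.37, -0.01, -0.7], "rotation": [0.0, -0.0, 0.0]}, {"travel": [-0.38, -0.01, -0.71], "rotation": [0.0, -0.0, 0.0]}]
end [ 471.2 -261.5   91.6]
```

>>> play_rows:
  steps:
    - {"travel": [-0.38,0,-0.71],"rotation": [0,0,0]}
    - {"travel": [-0.38,0,-0.7],"rotation": [0,0,0]}
    - {"travel": [-0.38,0,-0.71],"rotation": [0,0,0]}
    - {"travel": [-0.38,0,-0.7],"rotation": [0,0,0]}
    - {"travel": [-0.38,0,-0.71],"rotation": [0,0,0]}

```text
clock: 8.8
tool_pos: [470.0, -258.5, 89.2]
tcp_rot: [0.167, 0.956, -0.04, 0.236]
wrist_force: [0.8, -0.4, -5.0]
gripper_width: 6.4
```

>>> play_rows:
  steps:
    - {"travel": [0,0,0],"rotation": [0,0,0]}
    - {"travel": [0,0,0],"rotation": [0,0,0]}

```text
clock: 9.05
tool_pos: [470.7, -259.2, 89.6]
tcp_rot: [0.168, 0.956, -0.04, 0.237]
wrist_force: [-0.7, 0.1, -4.8]
gripper_width: 7.0
```

Run:
```python
from h import *
s=state(); print(s["joint_positions"].round(2),s["clock"],s["tool_pos"],s["wrist_force"],hole_now())
y=5.9; ey=np.array([-np.sin(np.radians(y)),np.cos(np.radians(y)),0]); bed=np.array([521.5,265,259])
print("raise"); P1,R1=tool_for([505,-200,290],-15); plan(P1,R1,7)
print("swing"); P2,R2=tool_for(bed-70*ey+[-5,0,5.5],y); plan(P2,R2,13,P1,R1)
```

```text
[ 0.06  0.25  0.54  2.22 -0.8   0.31  2.49] 9.05 [ 470.72441696 -259.22929567   89.58679344] [-0.70193127  0.11923846 -4.75553283] (array([ 513.06551078, -274.52115748,   88.80943117]), array([-19.87818832,   0.25043202,   0.07776671]))
raise
[{"travel": [-0.92, 0.91, -2.76], "rotation": [-0.3, -0.0, -0.6]}, {"travel": [-0.94, 0.92, -2.75], "rotation": [-0.3, -0.1, -0.6]}, {"travel": [-0.94, 0.93, -2.74], "rotation": [-0.3, -0.0, -0.7]}, {"travel": [-0.96, 0.92, -2.74], "rotation": [-0.4, -0.0, -0.6]}, {"travel": [-0.97, 0.94, -2.74], "rotation": [-0.3, -0.1, -0.6]}]
[{"travel": [-0.99, 0.94, -2.72], "rotation": [-0.3, -0.0, -0.6]}, {"travel": [-0.99, 0.94, -2.73], "rotation": [-0.3, -0.0, -0.6]}]
end [ 461.5 -188.4  290.6]
swing
[{"travel": [0.64, 2.85, -0.12], "rotation": [-0.8, 0.0, -1.4]}, {"travel": [0.58, 2.87, -0.08], "rotation": [-0.7, 0.0, -1.4]}, {"travel": [0.5, 2.88, -0.04], "rotation": [-0.8, 0.0, -1.5]}, {"travel": [0.43, 2.89, -0.0], "rotation": [-0.7, 0.0, -1.4]}, {"travel": [0.36, 2.91, 0.03], "rotation": [-0.8, 0.0, -1.4]}]
[{"travel": [0.29, 2.91, 0.08], "rotation": [-0.7, 0.0, -1.4]}, {"travel": [0.21, 2.91, 0.11], "rotation": [-0.8, 0.0, -1.4]}, {"travel": [0.15, 2.92, 0.15], "rotation": [-0.7, 0.0, -1.5]}, {"travel": [0.07, 2.92, 0.18], "rotation": [-0.8, 0.0, -1.4]}, {"travel": [-0.01, 2.92, 0.23], "rotation": [-0.8, 0.0, -1.4]}]
[{"travel": [-0.07, 2.91, 0.26], "rotation": [-0.7, 0.0, -1.4]}, {"travel": [-0.14, 2.91, 0.31], "rotation": [-0.8, 0.0, -1.4]}, {"travel": [-0.22, 2.9, 0.34], "rotation": [-0.7, 0.0, -1.4]}]
end [478.9 190.8 265.1]
```

>>> play_rows:
  steps:
    - {"travel": [-0.92,0.91,-2.76],"rotation": [-0.3,0,-0.6]}
    - {"travel": [-0.94,0.92,-2.75],"rotation": [-0.3,-0.1,-0.6]}
    - {"travel": [-0.94,0.93,-2.74],"rotation": [-0.3,0,-0.7]}
    - {"travel": [-0.96,0.92,-2.74],"rotation": [-0.4,0,-0.6]}
    - {"travel": [-0.97,0.94,-2.74],"rotation": [-0.3,-0.1,-0.6]}

```text
clock: 9.68
tool_pos: [463.3, -208.5, 233.7]
tcp_rot: [0.139, 0.96, -0.034, 0.239]
wrist_force: [-0.4, 1.0, -4.8]
gripper_width: 6.3
```

>>> play_rows:
  steps:
    - {"travel": [-0.99,0.94,-2.72],"rotation": [-0.3,0,-0.6]}
    - {"travel": [-0.99,0.94,-2.73],"rotation": [-0.3,0,-0.6]}
    - {"travel": [0.64,2.85,-0.12],"rotation": [-0.8,0,-1.4]}
    - {"travel": [0.58,2.87,-0.08],"rotation": [-0.7,0,-1.4]}
    - {"travel": [0.5,2.88,-0.04],"rotation": [-0.8,0,-1.5]}

```text
clock: 10.3
tool_pos: [464.7, -100.6, 284.1]
tcp_rot: [0.086, 0.967, -0.021, 0.24]
wrist_force: [0.2, 0.5, -4.2]
gripper_width: 6.7
```

>>> play_rows:
  steps:
    - {"travel": [0.43,2.89,0],"rotation": [-0.7,0,-1.4]}
    - {"travel": [0.36,2.91,0.03],"rotation": [-0.8,0,-1.4]}
    - {"travel": [0.29,2.91,0.08],"rotation": [-0.7,0,-1.4]}
    - {"travel": [0.21,2.91,0.11],"rotation": [-0.8,0,-1.4]}
    - {"travel": [0.15,2.92,0.15],"rotation": [-0.7,0,-1.5]}

```text
clock: 10.92
tool_pos: [471.7, 44.7, 273.9]
tcp_rot: [0.019, 0.97, -0.005, 0.241]
wrist_force: [0.5, 0.4, -3.8]
gripper_width: 6.6
```

Run:
```python
from h import *
s=state(); print(s["joint_positions"].round(2),s["clock"],s["tool_pos"],s["wrist_force"],hole_now())
y=5.9; ey=np.array([-np.sin(np.radians(y)),np.cos(np.radians(y)),0]); bed=np.array([521.5,265,259])
P2,R2=tool_for(bed-70*ey+[-5,0,5.5],y); plan(P2,R2,6)
```

```text
[-0.48 -0.18  0.23  2.09  0.25  0.78  1.14] 10.925 [471.72441403  44.67798557 273.86460223] [ 0.45900244  0.42641325 -3.75105832] (array([516.710285  ,  42.93903061, 273.18562924]), array([-2.23158631,  0.12514158, -0.1289045 ]))
[{"travel": [0.04, 2.44, 0.14], "rotation": [-0.7, -0.0, -1.2]}, {"travel": [-0.0, 2.43, 0.17], "rotation": [-0.6, -0.0, -1.2]}, {"travel": [-0.06, 2.44, 0.19], "rotation": [-0.7, -0.1, -1.2]}, {"travel": [-0.11, 2.42, 0.23], "rotation": [-0.6, 0.0, -1.1]}, {"travel": [-0.15, 2.43, 0.24], "rotation": [-0.7, -0.0, -1.2]}]
[{"travel": [-0.21, 2.42, 0.28], "rotation": [-0.6, -0.0, -1.2]}]
end [478.9 190.8 265.1]
```

>>> play_rows:
  steps:
    - {"travel": [0.04,2.44,0.14],"rotation": [-0.7,0,-1.2]}
    - {"travel": [0,2.43,0.17],"rotation": [-0.6,0,-1.2]}
    - {"travel": [-0.06,2.44,0.19],"rotation": [-0.7,-0.1,-1.2]}
    - {"travel": [-0.11,2.42,0.23],"rotation": [-0.6,0,-1.1]}
    - {"travel": [-0.15,1.8,0.24],"rotation": [-0.7,0,-1.2]}

```text
clock: 11.55
tool_pos: [479.4, 161.5, 268.2]
tcp_rot: [-0.04, 0.969, 0.011, 0.244]
wrist_force: [1.0, -0.5, -3.8]
gripper_width: 6.6
```

>>> play_rows:
  steps:
    - {"travel": [-0.2,1.0,0.28],"rotation": [-0.6,0,-1.2]}
    - {"travel": [0,0,0],"rotation": [0,0,0]}
    - {"travel": [0,0,0],"rotation": [0,0,0]}

```text
clock: 11.92
tool_pos: [481.8, 168.6, 266.6]
tcp_rot: [-0.049, 0.969, 0.012, 0.243]
wrist_force: [-0.1, -0.9, -3.7]
gripper_width: 6.7
```

Run:
```python
from h import *
s=state(); print(s["joint_positions"].round(2),s["clock"],s["tool_pos"],s["wrist_force"],hole_now())
h,e=hole_now(); ims=[]
for c in ["scene","top"]:
    T=cam2world(c); p,d=snapshot(c); W=cloud(c,d,T); np.savez(f"{c}1.npz",W=W,p=p)
    for t in ["coupon_hole","hook_bed","hook_tip"]: print(c,t,[(tw(T,q["point"])[0].round(0).tolist(),round(q["conf"],2)) for q in look_for(c,t)[:2]])
    m=camera_model(c); q=np.array(m["world_to_cam"])@np.r_[521.5,240,262,1]; 
    K=np.array([[m["fx"],0,m["cx"]],[0,m["fy"],m["cy"]],[0,0,1.]]); u=cv2.projectPoints(np.array([[q[0],-q[1],-q[2]]]),np.zeros(3),np.zeros(3),K,np.array(m["dist"],float))[0].ravel().astype(int); print(u)
    cr=p[u[1]-40:u[1]+40,u[0]-50:u[0]+50,::-1]; ims.append(cv2.resize(cr,(400,320),interpolation=cv2.INTER_CUBIC))
p,d=snapshot("wrist"); np.savez("wr1.npz",W=cloud("wrist",d,cam2world("wrist"))); ims.append(cv2.resize(p[:,:,::-1],(400,300)))
out=np.zeros((600,800,3),np.uint8); out[:300,:400]=cv2.resize(ims[0],(400,300)); out[:300,400:]=cv2.resize(ims[1],(400,300)); out[300:,:400]=ims[2]
cv2.imwrite("pics/pre.png",out)
```

```text
[-0.58 -0.08  0.09  2.02  0.28  0.76  1.02] 11.925 [481.82392682 168.56086703 266.62504138] [-0.10505778 -0.86212353 -3.73789407] (array([526.61667295, 173.10218366, 266.17794812]), array([ 5.77059817, -0.16994247, -0.07675469]))
scene coupon_hole [([552.0, 181.0, 233.0], 0.59)]
scene hook_bed [([655.0, -137.0, 19.0], 0.67), ([522.0, 270.0, 295.0], 0.52)]
scene hook_tip [([529.0, 272.0, 291.0], 0.58)]
[332 194]
top coupon_hole [([539.0, 170.0, 226.0], 0.74)]
top hook_bed [([523.0, 258.0, 272.0], 0.63)]
top hook_tip [([520.0, 259.0, 274.0], 0.6)]
[150 197]
```

View pics/pre.png

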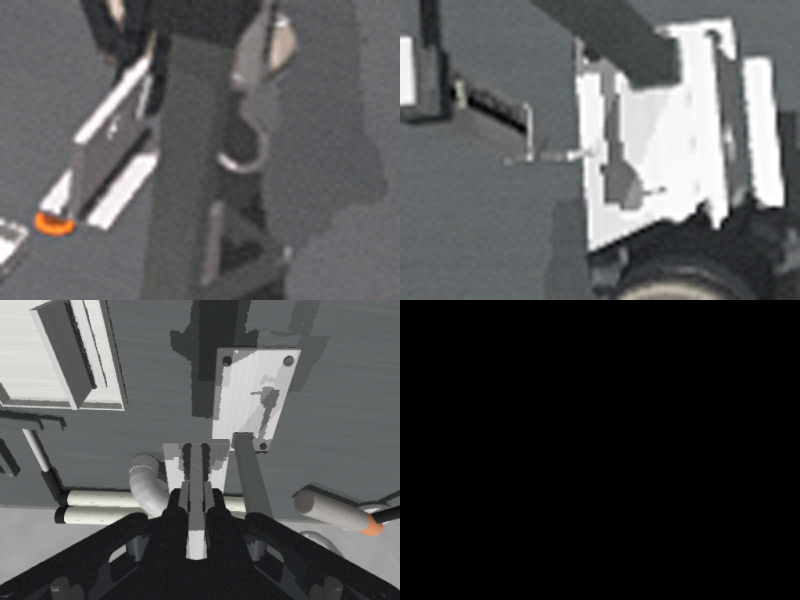

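The crops show the coupon hanging level beside the hook, with the hook at (240,140) in the scene crop and its top-view wire around (560,155). Next I compare the coupon's position with the hook in the same depth clouds.

Run:
```python
from h import *
h,e=hole_now(); yaw=np.radians(5.8); ex=np.array([np.cos(yaw),np.sin(yaw),0]); ey=np.array([-np.sin(yaw),np.cos(yaw),0])
for c in ["scene","top"]:
    W0=np.load(c+"0.npz")["W"].reshape(-1,3); W=np.load(c+"1.npz")["W"].reshape(-1,3); 
    def L(W,o): d=W-o; return np.c_[d@ex,d@ey,d[:,2]]
    q=L(W,h)  # relative to FK hole
    w=q[(q[:,0]>15)&(q[:,0]<75)&(abs(q[:,1])<14)&(q[:,2]>10)&(q[:,2]<30)]
    f=q[(q[:,0]>-70)&(q[:,0]<75)&(abs(q[:,1])<32)&(q[:,2]>-60)&(q[:,2]<-38)]
    print(c,"web rel FK: n",len(w),"x",np.percentile(w[:,0],[50,99]).round(1),"y",np.percentile(w[:,1],[2,50,98]).round(1),"z",np.percentile(w[:,2],[50,98]).round(1))
    print("  flange n",len(f),"x",np.percentile(f[:,0],[1,99]).round(1),"y",np.percentile(f[:,1],[2,98]).round(1),"z",np.percentile(f[:,2],[2,50,98]).round(1))
    k=L(np.vstack([W0]),np.array([521.5,265,259])); k=k[(abs(k[:,0])<25)&(abs(k[:,1])<32)&(k[:,2]>-15)&(k[:,2]<70)]
    for z in range(-10,70,5):
        a=k[(k[:,2]>=z)&(k[:,2]<z+5)]
        if len(a): print("   ",z,len(a),a.mean(0).round(1),"y",a[:,1].min().round(1),a[:,1].max().round(1))
    k=L(W0,np.array([521.5,265,259])); k=k[(abs(k[:,0])<25)&(abs(k[:,1])<32)&(k[:,2]>70)&(k[:,2]<180)]
    print("  case",np.percentile(k[:,0],[1,99]).round(1),np.percentile(k[:,1],[1,99]).round(1),k[:,2].min().round(1))
```

```text
scene web rel FK: n 61 x [46.3 64.4] y [-4.4  1.5  4. ] z [19.6 23.4]
  flange n 305 x [-53.6  64.1] y [-23.6  24.4] z [-49.8 -44.8 -38.8]
    -5 1 [ 3.  -2.7 -0.1] y -2.7 -2.7
    0 13 [ 2.5 -1.5  2.5] y -12.8 9.9
    5 7 [2.4 2.1 6.8] y -13.3 13.4
    10 4 [ 3.6 15.2 12.5] y 12.6 17.3
    15 2 [ 2.8 15.8 16.2] y 14.3 17.3
    20 5 [ 2.3 17.8 22.4] y 16.3 19.4
    25 2 [ 2.2 16.8 27.4] y 16.3 17.3
    30 7 [ 2.4 13.7 32.6] y 8.3 17.4
    35 4 [ 0.9 11.6 38.3] y 9.6 14.1
    40 5 [ 2.6  7.2 42.4] y 4.6 9.3
    45 5 [ 4.2  1.7 47.3] y -3.0 4.5
    50 6 [ 4.6  1.  52. ] y -3.4 4.7
    55 9 [ 3.6  0.2 57.1] y -3.9 5.0
    60 4 [ 3.8  1.4 62.5] y 0.3 2.5
    65 1 [ 3.7  3.  66. ] y 3.0 3.0
  case [-11.5  18.7] [-6.1  8.5] 75.8
top web rel FK: n 84 x [37.5 59. ] y [-5.8 -2.2  2.4] z [18.7 21.5]
  flange n 486 x [-34.9  58.2] y [-26.7  22.9] z [-50.2 -46.4 -39.3]
    -5 1 [ 0.4  5.5 -0.3] y 5.5 5.5
    0 18 [-2.  -1.6  2. ] y -10.7 8.7
    5 9 [-1.2 -3.5  7. ] y -18.1 12.8
    10 5 [ -2.6 -13.6  11.8] y -21.1 11.0
    45 3 [-3.4 -3.9 47.2] y -4.6 -2.9
    50 8 [-2.2 -3.4 52.7] y -6.0 -1.2
    55 2 [-3.3 -4.  55.6] y -5.4 -2.7
  case [-17.8  12.9] [-8.5  4.7] 75.3
```

```bash
cat >> h.py <<'E'
BED=np.array([520.5,265,259.3]); YAW=5.9
EY=np.array([-np.sin(np.radians(YAW)),np.cos(np.radians(YAW)),0])
def at(y,z,yaw=YAW): return tool_for(BED+y*EY+[0,0,z],yaw)
def rel():
    h,e=hole_now(); d=h-BED; s=state(); print("clock",s["clock"],"rel x,y,z",(d@np.array([EY[1],-EY[0],0])).round(1),(d@EY).round(1),d[2].round(1),"e",e.round(1),"F",s["wrist_force"].round(1),"j",s["joint_positions"].round(2))
E
python3 - <<'E'
from h import *
rel(); P,Rt=at(-35,5.5); plan(P,Rt,5); P2,_=at(-1,5.5); plan(P2,Rt,7,P,Rt)
E
```

```text
clock 12.375 rel x,y,z -3.3 -90.9 7.1 e [ 5.9 -0.2 -0. ] F [-0.   0.2 -3.6] j [-0.58 -0.08  0.08  2.02  0.28  0.76  1.02]
[{"travel": [-0.04, 1.12, 0.06], "rotation": [-0.0, 0.0, -0.0]}, {"travel": [-0.05, 1.12, 0.06], "rotation": [-0.0, 0.1, -0.0]}, {"travel": [-0.04, 1.11, 0.05], "rotation": [-0.0, 0.0, -0.0]}, {"travel": [-0.05, 1.12, 0.06], "rotation": [-0.0, 0.1, -0.0]}, {"travel": [-0.04, 1.12, 0.06], "rotation": [-0.1, 0.0, -0.0]}]
end [479.3 225.5 265.4]
[{"travel": [0.0, 0.49, 0.0], "rotation": [0.0, 0.0, 0.0]}, {"travel": [0.0, 0.48, 0.0], "rotation": [0.0, 0.0, 0.0]}, {"travel": [0.0, 0.49, 0.0], "rotation": [0.0, 0.0, 0.0]}, {"travel": [0.0, 0.48, 0.0], "rotation": [0.0, 0.0, 0.0]}, {"travel": [0.0, 0.49, 0.0], "rotation": [0.0, 0.0, 0.0]}]
[{"travel": [0.0, 0.48, 0.0], "rotation": [0.0, 0.0, 0.0]}, {"travel": [0.0, 0.49, 0.0], "rotation": [0.0, 0.0, 0.0]}]
end [475.8 259.4 265.4]
```

>>> play_rows:
  steps:
    - {"travel": [-0.04,1.12,0.06],"rotation": [0,0,0]}
    - {"travel": [-0.05,1.12,0.06],"rotation": [0,0.1,0]}
    - {"travel": [-0.04,1.11,0.05],"rotation": [0,0,0]}
    - {"travel": [-0.05,1.12,0.06],"rotation": [0,0.1,0]}
    - {"travel": [-0.04,1.12,0.06],"rotation": [0,0,0]}

```text
clock: 13.0
tool_pos: [479.3, 226.7, 265.2]
tcp_rot: [-0.05, 0.969, 0.013, 0.242]
wrist_force: [0.1, 0.2, -4.6]
gripper_width: 6.9
```

>>> play_rows:
  steps:
    - {"travel": [0,0,0],"rotation": [0,0,0]}
    - {"travel": [0,0,0],"rotation": [0,0,0]}

```text
clock: 13.25
tool_pos: [479.3, 225.1, 265.1]
tcp_rot: [-0.05, 0.969, 0.012, 0.242]
wrist_force: [-0.1, -0.5, -4.7]
gripper_width: 6.8
```

Run:
```python
from h import *
rel(); P2,Rt=at(-1,5.5); plan(P2,Rt,7)
ims=[]
for c,u in (("scene",(332,180)),("top",(140,197))):
    T=cam2world(c); p,d=snapshot(c)
    ims.append(cv2.resize(p[u[1]-30:u[1]+30,u[0]-40:u[0]+40,::-1],(400,300),interpolation=cv2.INTER_CUBIC))
cv2.imwrite("pics/pre2.png",np.hstack(ims))
```

```text
clock 13.25 rel x,y,z -0.1 -35.5 5.2 e [ 5.8  0.  -0.1] F [-0.1 -0.5 -4.7] j [-0.64 -0.02  0.01  1.97  0.34  0.79  0.86]
[{"travel": [-0.0, 0.49, -0.0], "rotation": [-0.0, -0.0, -0.0]}, {"travel": [-0.0, 0.49, -0.01], "rotation": [-0.0, -0.0, -0.0]}, {"travel": [-0.01, 0.49, 0.0], "rotation": [-0.0, -0.0, -0.0]}, {"travel": [0.0, 0.5, -0.0], "rotation": [-0.1, -0.0, -0.0]}, {"travel": [-0.0, 0.49, -0.01], "rotation": [0.0, -0.0, -0.0]}]
[{"travel": [-0.0, 0.49, 0.0], "rotation": [0.0, -0.0, -0.0]}, {"travel": [-0.01, 0.49, -0.0], "rotation": [-0.0, -0.0, -0.0]}]
end [475.9 259.4 265.4]
```

View pics/pre2.png

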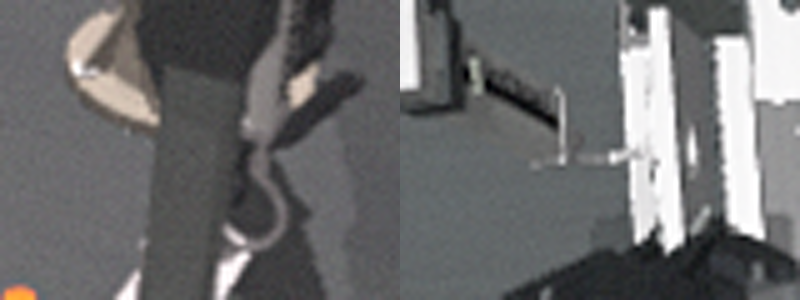

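The top crop shows the hook wire at (600,157) lined up with the middle of the web and its tip just short of the plate. I'll insert it slowly.

>>> play_rows:
  steps:
    - {"travel": [0,0.49,0],"rotation": [0,0,0]}
    - {"travel": [0,0.49,0],"rotation": [0,0,0]}
    - {"travel": [0,0.49,0],"rotation": [0,0,0]}
    - {"travel": [0,0,0],"rotation": [0,0,0]}

```text
clock: 13.85
tool_pos: [477.6, 241.2, 265.3]
tcp_rot: [-0.051, 0.969, 0.013, 0.242]
wrist_force: [0.2, -0.1, -3.7]
gripper_width: 6.6
```

>>> play_rows:
  steps:
    - {"travel": [0,0.49,0],"rotation": [0,0,0]}
    - {"travel": [0,0.3,0],"rotation": [0,0,0]}
    - {"travel": [0,0,0],"rotation": [0,0,0]}

```text
clock: 14.22
tool_pos: [476.9, 248.6, 265.3]
tcp_rot: [-0.05, 0.969, 0.013, 0.242]
wrist_force: [0.1, 0.2, -3.9]
gripper_width: 6.7
```

Run:
```python
from h import *
rel(); P2,Rt=at(-1,5.5); plan(P2,Rt,3)
```

```text
clock 14.225 rel x,y,z -0.1 -11.8 5.4 e [ 5.9 -0.  -0. ] F [ 0.1  0.2 -3.9] j [-0.66  0.01 -0.01  1.94  0.36  0.8   0.8 ]
[{"travel": [-0.0, 0.36, -0.0], "rotation": [-0.0, 0.0, 0.0]}, {"travel": [-0.01, 0.36, -0.0], "rotation": [-0.0, 0.0, 0.0]}, {"travel": [-0.0, 0.36, -0.0], "rotation": [-0.0, 0.0, 0.0]}]
end [475.8 259.3 265.3]
```

>>> play_rows:
  steps:
    - {"travel": [0,0.36,0],"rotation": [0,0,0]}
    - {"travel": [0,0.36,0],"rotation": [0,0,0]}
    - {"travel": [0,0.36,0],"rotation": [0,0,0]}
    - {"travel": [0,0,0],"rotation": [0,0,0]}

```text
clock: 14.72
tool_pos: [475.7, 259.5, 265.3]
tcp_rot: [-0.05, 0.969, 0.013, 0.242]
wrist_force: [-0.5, 0.7, -4.5]
gripper_width: 6.9
```

>>> play_rows:
  steps:
    - {"travel": [0.14,0,0.265],"rotation": [0,0,0]}
    - {"travel": [0.14,0,0.265],"rotation": [0,0,0]}
    - {"travel": [0.14,0,0.265],"rotation": [0,0,0]}
    - {"travel": [0.14,0,0.265],"rotation": [0,0,0]}
    - {"travel": [0.14,0,0.265],"rotation": [0,0,0]}

```text
clock: 15.35
tool_pos: [475.9, 258.8, 250.0]
tcp_rot: [-0.05, 0.969, 0.013, 0.242]
wrist_force: [-0.4, 0.5, -3.9]
gripper_width: 6.4
```

Run:
```python
from h import *
rel()
```

```text
clock 15.35 rel x,y,z 0.0 -1.6 -9.8 e [ 5.9  0.  -0. ] F [-0.4  0.5 -3.9] j [-0.67  0.03 -0.02  1.96  0.39  0.77  0.75]
```

>>> play_rows:
  steps:
    - {"travel": [0.12,0,0.22],"rotation": [0,0,0]}
    - {"travel": [0.12,0,0.22],"rotation": [0,0,0]}
    - {"travel": [0.12,0,0.22],"rotation": [0,0,0]}
    - {"travel": [0.12,0,0.22],"rotation": [0,0,0]}
    - {"travel": [0.12,0,0.22],"rotation": [0,0,0]}

```text
clock: 15.98
tool_pos: [476.0, 259.0, 237.9]
tcp_rot: [-0.05, 0.969, 0.013, 0.242]
wrist_force: [0.7, 1.4, -5.3]
gripper_width: 6.4
```

>>> play_rows:
  steps:
    - {"travel": [0.12,0,0.22],"rotation": [0,0,0]}
    - {"travel": [0.12,0,0.22],"rotation": [0,0,0]}
    - {"travel": [0,0,0],"rotation": [0,0,0]}
    - {"travel": [0,0,0],"rotation": [0,0,0]}

```text
clock: 16.48
tool_pos: [475.8, 259.0, 232.9]
tcp_rot: [-0.05, 0.969, 0.013, 0.242]
wrist_force: [-1.5, -0.2, 0.7]
gripper_width: 6.4
```

Run:
```python
from h import *
rel()
```

```text
clock 16.475 rel x,y,z -0.0 -1.4 -26.9 e [ 5.9 -0.  -0. ] F [-1.5 -0.2  0.7] j [-0.68  0.05 -0.02  1.98  0.41  0.73  0.72]
```

>>> play_rows:
  steps:
    - {"travel": [0,0,0],"rotation": [0,0,0]}
    - {"travel": [0,0,0],"rotation": [0,0,0]}

```text
clock: 16.73
tool_pos: [475.8, 258.9, 232.9]
tcp_rot: [-0.05, 0.969, 0.013, 0.242]
wrist_force: [1.5, 0.1, -4.1]
gripper_width: 6.5
```

Run:
```python
from h import *
rel(); ims=[]
for c,u in (("scene",(340,185)),("top",(140,197))):
    T=cam2world(c); p,d=snapshot(c); W=cloud(c,d,T).reshape(-1,3); dd=W-BED; k=np.c_[dd@np.array([EY[1],-EY[0],0]),dd@EY,dd[:,2]]
    a=k[(abs(k[:,0])<20)&(abs(k[:,1])<8)&(k[:,2]>5)&(k[:,2]<72)]; print(c,"rod",len(a),a.mean(0).round(1),a[:,2].min())
    a=k[(abs(k[:,0])<10)&(k[:,1]>8)&(k[:,1]<22)&(k[:,2]>-40)&(k[:,2]<50)]; print("bow z",np.sort(a[:,2]).round(0))
    a=k[(k[:,0]>15)&(k[:,0]<75)&(abs(k[:,1])<12)&(k[:,2]>-30)&(k[:,2]<15)]; print("web",len(a),"z",np.percentile(a[:,2],[50,98]).round(1))
    ims.append(cv2.resize(p[u[1]-30:u[1]+30,u[0]-40:u[0]+40,::-1],(400,300),interpolation=cv2.INTER_CUBIC))
rel(); cv2.imwrite("pics/load.png",np.hstack(ims))
```

```text
clock 16.725 rel x,y,z -0.1 -1.5 -27.0 e [ 5.9 -0.  -0. ] F [ 1.5  0.1 -4.1] j [-0.68  0.05 -0.02  1.98  0.41  0.73  0.72]
scene rod 39 [ 4.4  1.5 41.8] 21.84464165694675
bow z [-12. -11. -10.  -8.  -7.  -6.  -5.   0.   2.   2.   3.   6.   7.   9.
  10.  11.  13.  15.  16.  17.  17.  18.  21.  22.  22.  24.  25.]
web 61 z [-10.4  -4.5]
top rod 23 [-2.1 -2.2 39.9] 26.75191626719112
bow z [-14. -12. -11. -10.  -9.  -3.  -3.  -2.  -2.   0.   5.]
web 112 z [-9.3 -5.3]
clock 16.825 rel x,y,z -0.1 -1.5 -27.0 e [ 5.9 -0.  -0. ] F [-1.8 -0.1 -0.3] j [-0.68  0.05 -0.02  1.98  0.41  0.73  0.72]
```

View pics/load.png

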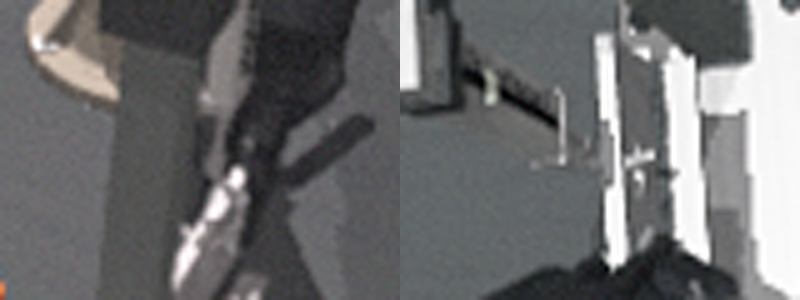

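The hook has come down about 14 mm with the wire through the hole (white bits at (640,160) in the top crop). The force noise averages to what I expect, so I keep lowering.

>>> play_rows:
  steps:
    - {"travel": [0.1,0,0.18],"rotation": [0,0,0]}
    - {"travel": [0.1,0,0.18],"rotation": [0,0,0]}
    - {"travel": [0.1,0,0.18],"rotation": [0,0,0]}
    - {"travel": [0.1,0,0.18],"rotation": [0,0,0]}
    - {"travel": [0.1,0,0.18],"rotation": [0,0,0]}

```text
clock: 17.45
tool_pos: [475.7, 258.9, 222.5]
tcp_rot: [-0.05, 0.969, 0.013, 0.242]
wrist_force: [-1.4, -0.3, -0.3]
gripper_width: 6.6
```

>>> play_rows:
  steps:
    - {"travel": [0.1,0,0.18],"rotation": [0,0,0]}
    - {"travel": [0.1,0,0.18],"rotation": [0,0,0]}
    - {"travel": [0.1,0,0.18],"rotation": [0,0,0]}
    - {"travel": [0.05,0,0.09],"rotation": [0,0,0]}
    - {"travel": [0.05,0,0.09],"rotation": [0,0,0]}

```text
clock: 18.08
tool_pos: [475.6, 259.0, 214.4]
tcp_rot: [-0.05, 0.969, 0.013, 0.242]
wrist_force: [0.4, 0.0, 1.5]
gripper_width: 6.9
```

>>> play_rows:
  steps:
    - {"travel": [0,0,0],"rotation": [0,0,0]}
    - {"travel": [0,0,0],"rotation": [0,0,0]}

```text
clock: 18.32
tool_pos: [475.6, 258.9, 214.4]
tcp_rot: [-0.05, 0.969, 0.013, 0.242]
wrist_force: [-0.5, 0.0, -0.2]
gripper_width: 6.5
```

Run:
```python
from h import *
rel(); F=[]
for i in range(12):
    snapshot("wrist"); F.append(state()["wrist_force"])
F=np.array(F); print(F[:,2].round(1),F.mean(0).round(2)); rel()
```

```text
clock 18.325 rel x,y,z -0.3 -1.5 -45.4 e [ 5.9 -0.  -0. ] F [-0.5  0.  -0.2] j [-0.68  0.07 -0.02  2.01  0.43  0.69  0.69]
[ 0.1  0.3 -0.3  0.3 -0.6 -0.  -0.3 -0.   0.4  0.2  0.1  0.6] [0.29 0.24 0.05]
clock 18.925 rel x,y,z -0.4 -1.5 -45.6 e [ 5.9 -0.  -0. ] F [0.4 0.4 0.6] j [-0.68  0.07 -0.02  2.01  0.43  0.69  0.69]
```

Force averages 0.05 N, so the weight is fully on the spring. Releasing.

>>> play_rows:
  steps:
    - {"travel": [0,0,0],"rotation": [0,0,0]}
    - {"travel": [0,0,0],"rotation": [0,0,0]}
  grip_force: 20

```text
clock: 19.18
tool_pos: [475.4, 258.8, 214.2]
tcp_rot: [-0.05, 0.969, 0.013, 0.242]
wrist_force: [0.8, 1.1, 0.3]
gripper_width: 6.9
```

>>> play_rows:
  steps:
    - {"travel": [0,0,0],"rotation": [0,0,0]}
    - {"travel": [0,0,0],"rotation": [0,0,0]}
    - {"travel": [0,0,0],"rotation": [0,0,0]}
    - {"travel": [0,0,0],"rotation": [0,0,0]}
    - {"travel": [0,0,0],"rotation": [0,0,0]}
  gripper: 2.2

```text
clock: 19.8
tool_pos: [475.4, 258.8, 214.2]
tcp_rot: [-0.05, 0.969, 0.013, 0.242]
wrist_force: [0.7, 0.0, 0.3]
gripper_width: 22.3
```

Run:
```python
from h import *
rel(); print(state()["gripper_width"])
ims=[]
p,d=snapshot("wrist"); ims.append(cv2.resize(p[150:384,130:382,::-1],(400,370)))
p,d=snapshot("top"); ims.append(cv2.resize(p[167:227,105:170,::-1],(400,370),interpolation=cv2.INTER_CUBIC)); rel()
cv2.imwrite("pics/hang.png",np.hstack(ims))
```

```text
clock 19.8 rel x,y,z -0.5 -1.5 -45.7 e [ 5.9  0.  -0. ] F [0.7 0.  0.3] j [-0.68  0.07 -0.02  2.01  0.43  0.69  0.69]
22.336980744833795
clock 19.9 rel x,y,z -0.5 -1.5 -45.6 e [ 5.9 -0.  -0. ] F [ 0.5 -0.1  0. ] j [-0.68  0.07 -0.02  2.01  0.43  0.69  0.69]
```

View pics/hang.png

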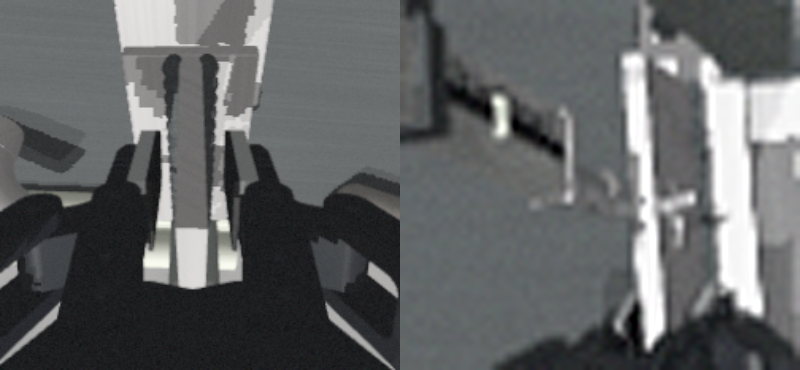

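The coupon hangs upright between the open pads, with its web at (190,200) and clear gaps both sides at (160,200) and (228,200). I'll let it hang.

>>> play_rows:
  steps:
    - {"travel": [0,0,0],"rotation": [0,0,0]}
    - {"travel": [0,0,0],"rotation": [0,0,0]}
    - {"travel": [0,0,0],"rotation": [0,0,0]}
    - {"travel": [0,0,0],"rotation": [0,0,0]}
    - {"travel": [0,0,0],"rotation": [0,0,0]}
  gripper: 3.0

```text
clock: 20.52
tool_pos: [475.4, 258.8, 214.2]
tcp_rot: [-0.05, 0.969, 0.013, 0.242]
wrist_force: [-0.2, 0.5, -0.3]
gripper_width: 30.1
```

>>> play_rows:
  steps:
    - {"travel": [0,0,0],"rotation": [0,0,0]}
    - {"travel": [0,0,0],"rotation": [0,0,0]}
    - {"travel": [0,0,0],"rotation": [0,0,0]}
    - {"travel": [0,0,0],"rotation": [0,0,0]}
    - {"travel": [0,0,0],"rotation": [0,0,0]}

```text
clock: 21.15
tool_pos: [475.4, 258.8, 214.2]
tcp_rot: [-0.05, 0.969, 0.013, 0.242]
wrist_force: [0.3, -0.1, 0.8]
gripper_width: 29.9
```

>>> play_rows:
  steps:
    - {"travel": [0,0,0],"rotation": [0,0,0]}
    - {"travel": [0,0,0],"rotation": [0,0,0]}
    - {"travel": [0,0,0],"rotation": [0,0,0]}
    - {"travel": [0,0,0],"rotation": [0,0,0]}
    - {"travel": [0,0,0],"rotation": [0,0,0]}

```text
clock: 21.78
tool_pos: [475.4, 258.8, 214.2]
tcp_rot: [-0.05, 0.969, 0.013, 0.242]
wrist_force: [0.2, 0.4, 0.2]
gripper_width: 29.9
```

>>> play_rows:
  steps:
    - {"travel": [0,0,0],"rotation": [0,0,0]}
    - {"travel": [0,0,0],"rotation": [0,0,0]}
    - {"travel": [0,0,0],"rotation": [0,0,0]}
    - {"travel": [0,0,0],"rotation": [0,0,0]}
    - {"travel": [0,0,0],"rotation": [0,0,0]}

```text
clock: 22.4
tool_pos: [475.4, 258.8, 214.2]
tcp_rot: [-0.05, 0.969, 0.013, 0.242]
wrist_force: [0.1, 0.1, -0.7]
gripper_width: 30.0
```

Run:
```python
from h import *
rel(); T=cam2world("wrist"); p,d=snapshot("wrist"); W=cloud("wrist",d,T).reshape(-1,3); h,_=hole_now(); q=W-h
ex=np.array([EY[1],-EY[0],0]); k=np.c_[q@ex,q@EY,q[:,2]]
a=k[(k[:,0]>-64)&(k[:,0]<-50)&(abs(k[:,1])<9)&(k[:,2]>-40)&(k[:,2]<26)]
print(len(a)); 
for z in range(-40,25,8):
    b=a[(a[:,2]>=z)&(a[:,2]<z+8)]
    if len(b)>3: print(z,len(b),b.mean(0).round(1),np.percentile(b[:,1],[3,97]).round(1),b[:,2].max().round(1))
c=cv2.resize(p[150:384,130:382,::-1],(560,520)); cv2.imwrite("pics/hang2.png",c)
```

```text
clock 22.4 rel x,y,z -0.5 -1.5 -45.7 e [ 5.9  0.  -0. ] F [ 0.1  0.1 -0.7] j [-0.68  0.07 -0.02  2.01  0.43  0.69  0.69]
2069
-40 183 [-57.5  -0.2 -36.6] [-6.6  6.3] -32.2
-32 163 [-58.3  -0.1 -27.9] [-3.8  3.6] -24.1
-24 203 [-58.3   0.  -19.9] [-4.1  3.9] -16.1
-16 221 [-58.5  -0.2 -11.9] [-4.   3.7] -8.0
-8 271 [-58.6  -0.2  -3.9] [-4.2  4. ] -0.1
0 292 [-58.7  -0.1   4.1] [-4.   3.9] 8.0
8 348 [-58.9   0.   12.1] [-3.9  4.1] 16.0
16 388 [-56.6  -0.   18.9] [-4.1  4. ] 20.6
```

View pics/hang2.png

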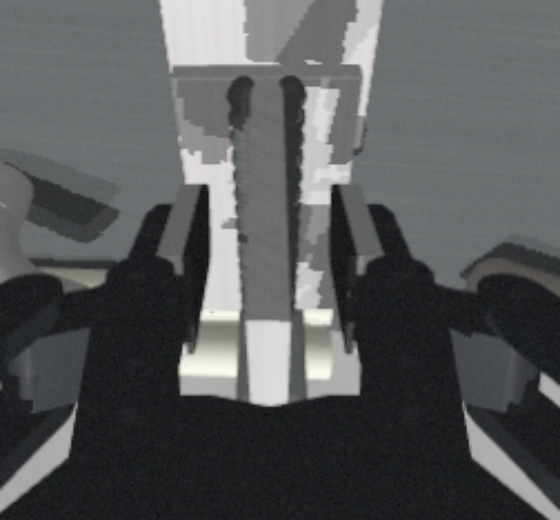

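The web is centred between the pads (258..300) and hangs still and upright. Depth puts it within 0.2 mm of where it was let go. I regrip and lift slowly.

>>> play_rows:
  steps:
    - {"travel": [0,0,0],"rotation": [0,0,0]}
    - {"travel": [0,0,0],"rotation": [0,0,0]}
    - {"travel": [0,0,0],"rotation": [0,0,0]}
    - {"travel": [0,0,0],"rotation": [0,0,0]}
    - {"travel": [0,0,0],"rotation": [0,0,0]}
  gripper: 0.3
  grip_force: 40

```text
clock: 23.08
tool_pos: [475.4, 259.0, 214.3]
tcp_rot: [-0.05, 0.969, 0.013, 0.242]
wrist_force: [0.3, 0.7, -0.7]
gripper_width: 7.6
```

>>> play_rows:
  steps:
    - {"travel": [0,0,0],"rotation": [0,0,0]}
    - {"travel": [0,0,0],"rotation": [0,0,0]}
  grip_force: 110

```text
clock: 23.32
tool_pos: [475.4, 259.0, 214.3]
tcp_rot: [-0.05, 0.969, 0.013, 0.242]
wrist_force: [0.0, 1.1, -1.2]
gripper_width: 6.9
```

>>> play_rows:
  steps:
    - {"travel": [-0.06,0,-0.11],"rotation": [0,0,0]}
    - {"travel": [-0.12,0,-0.22],"rotation": [0,0,0]}
    - {"travel": [-0.12,0,-0.22],"rotation": [0,0,0]}
    - {"travel": [-0.12,0,-0.22],"rotation": [0,0,0]}
    - {"travel": [-0.12,0,-0.22],"rotation": [0,0,0]}

```text
clock: 23.95
tool_pos: [475.3, 258.8, 225.4]
tcp_rot: [-0.05, 0.969, 0.012, 0.242]
wrist_force: [0.8, 1.0, -1.2]
gripper_width: 7.1
```

Run:
```python
from h import *
rel()
```

```text
clock 23.95 rel x,y,z -0.6 -1.5 -34.5 e [ 5.9  0.  -0.1] F [ 0.8  1.  -1.2] j [-0.68  0.06 -0.02  2.    0.41  0.72  0.71]
```

>>> play_rows:
  steps:
    - {"travel": [-0.12,0,-0.22],"rotation": [0,0,0]}
    - {"travel": [-0.12,0,-0.22],"rotation": [0,0,0]}
    - {"travel": [-0.12,0,-0.22],"rotation": [0,0,0]}
    - {"travel": [-0.12,0,-0.22],"rotation": [0,0,0]}
    - {"travel": [-0.12,0,-0.22],"rotation": [0,0,0]}

```text
clock: 24.58
tool_pos: [475.2, 258.5, 237.7]
tcp_rot: [-0.05, 0.969, 0.012, 0.241]
wrist_force: [-0.5, 0.7, -3.1]
gripper_width: 7.3
```

>>> play_rows:
  steps:
    - {"travel": [-0.12,0,-0.22],"rotation": [0,0,0]}
    - {"travel": [-0.12,0,-0.22],"rotation": [0,0,0]}
    - {"travel": [-0.12,0,-0.22],"rotation": [0,0,0]}
    - {"travel": [-0.12,0,-0.22],"rotation": [0,0,0]}
    - {"travel": [-0.12,0,-0.22],"rotation": [0,0,0]}

```text
clock: 25.2
tool_pos: [475.7, 258.3, 250.4]
tcp_rot: [-0.05, 0.969, 0.012, 0.242]
wrist_force: [-0.0, -0.0, -4.2]
gripper_width: 6.7
```

>>> play_rows:
  steps:
    - {"travel": [-0.12,0,-0.22],"rotation": [0,0,0]}
    - {"travel": [-0.12,0,-0.22],"rotation": [0,0,0]}
    - {"travel": [-0.12,0,-0.22],"rotation": [0,0,0]}
    - {"travel": [-0.12,0,-0.22],"rotation": [0,0,0]}
    - {"travel": [-0.12,0,-0.22],"rotation": [0,0,0]}

```text
clock: 25.82
tool_pos: [475.9, 258.9, 263.2]
tcp_rot: [-0.05, 0.969, 0.013, 0.242]
wrist_force: [-0.5, -0.5, -5.0]
gripper_width: 6.5
```

Run:
```python
from h import *
rel(); P,Rt=at(-1.5,5.5); P2,R2=at(-60,5.5); plan(P,Rt,2); plan(P2,R2,8,P,Rt)
```

```text
clock 25.825 rel x,y,z 0.0 -1.5 3.4 e [ 5.9  0.  -0. ] F [-0.5 -0.5 -5. ] j [-0.67  0.02 -0.02  1.93  0.37  0.81  0.77]
[{"travel": [-0.05, 0.0, -0.09], "rotation": [-0.0, -0.0, 0.0]}, {"travel": [-0.05, 0.0, -0.1], "rotation": [-0.1, -0.0, 0.0]}]
end [475.9 258.9 265.4]
[{"travel": [-0.0, -0.73, -0.0], "rotation": [0.0, 0.0, 0.0]}, {"travel": [-0.0, -0.73, -0.0], "rotation": [0.0, 0.0, 0.0]}, {"travel": [-0.0, -0.73, -0.0], "rotation": [0.0, 0.0, 0.0]}, {"travel": [-0.0, -0.73, -0.0], "rotation": [0.0, 0.0, 0.0]}, {"travel": [-0.0, -0.74, -0.0], "rotation": [0.0, 0.0, 0.0]}]
[{"travel": [-0.0, -0.73, -0.0], "rotation": [0.0, 0.0, 0.0]}, {"travel": [-0.0, -0.73, -0.01], "rotation": [0.0, 0.0, 0.0]}, {"travel": [-0.0, -0.73, 0.0], "rotation": [0.0, 0.0, 0.0]}]
end [481.9 200.7 265.4]
```

>>> play_rows:
  steps:
    - {"travel": [-0.05,0,-0.09],"rotation": [0,0,0]}
    - {"travel": [-0.05,0,-0.1],"rotation": [0,0,0]}
    - {"travel": [0,0,0],"rotation": [0,0,0]}
    - {"travel": [0,-0.5,0],"rotation": [0,0,0]}
    - {"travel": [0,-0.5,0],"rotation": [0,0,0]}

```text
clock: 26.45
tool_pos: [476.9, 248.3, 265.0]
tcp_rot: [-0.05, 0.969, 0.012, 0.242]
wrist_force: [0.4, -0.0, -4.4]
gripper_width: 6.6
```

>>> play_rows:
  steps:
    - {"travel": [0,-0.5,0],"rotation": [0,0,0]}
    - {"travel": [0,-0.5,0],"rotation": [0,0,0]}
    - {"travel": [0,-0.6,0],"rotation": [0,0,0]}
    - {"travel": [0,-0.7,0],"rotation": [0,0,0]}
    - {"travel": [0,-0.7,0],"rotation": [0,0,0]}

```text
clock: 27.08
tool_pos: [480.0, 218.5, 265.2]
tcp_rot: [-0.05, 0.969, 0.012, 0.242]
wrist_force: [0.2, 0.2, -4.6]
gripper_width: 6.5
```

>>> play_rows:
  steps:
    - {"travel": [0,-0.8,0],"rotation": [0,0,0]}
    - {"travel": [0,-0.8,0],"rotation": [0,0,0]}
    - {"travel": [0,-0.8,0],"rotation": [0,0,0]}
    - {"travel": [0,-0.8,0],"rotation": [0,0,0]}

```text
clock: 27.58
tool_pos: [483.3, 186.6, 265.2]
tcp_rot: [-0.05, 0.969, 0.013, 0.242]
wrist_force: [1.2, 0.5, -4.3]
gripper_width: 6.7
```

Run:
```python
from h import *
rel()
y=np.radians(4); ex=np.array([np.cos(y),np.sin(y),0]); ey=np.array([-np.sin(y),np.cos(y),0])
for n in ["top0","scene0"]:
    W=np.load(n+".npz")["W"].reshape(-1,3)
    d=W-np.array([496,-48,0]); k=np.c_[d@ex,d@ey,d[:,2]]
    # walls: z 15..26 near edges
    w=k[(k[:,2]>14)&(k[:,2]<27)&(abs(k[:,0])<115)&(abs(k[:,1])<125)]
    print(n,len(w)); 
    a=w[(abs(w[:,1])<80)]; hx=np.histogram(a[:,0],np.arange(-115,116,5)); print("x",[(int(b),int(c)) for c,b in zip(*hx) if c>8])
    a=w[(abs(w[:,0])<70)]; hy=np.histogram(a[:,1],np.arange(-125,126,5)); print("y",[(int(b),int(c)) for c,b in zip(*hy) if c>8])
    f=k[(k[:,2]>0)&(k[:,2]<8)&(abs(k[:,0])<70)&(k[:,1]<-30)&(k[:,1]>-80)]; print("floor z",np.median(f[:,2]))
```

```text
clock 27.575 rel x,y,z -0.0 -74.1 5.4 e [ 5.9 -0.  -0.1] F [ 1.2  0.5 -4.3] j [-0.59 -0.05  0.06  2.    0.29  0.76  0.97]
top0 360
x [(-90, 60), (85, 36), (90, 40)]
y [(-100, 59), (40, 18), (55, 16), (95, 51)]
floor z 1.8637009286278499
scene0 438
x [(-85, 42), (-80, 25), (90, 24), (95, 80)]
y [(-100, 51), (50, 54), (55, 19), (95, 42), (100, 17)]
floor z 3.146791366070147
```

Run:
```python
from h import *
P,Rt=tool_for([501.3,-94.9,125],4); plan(P,Rt,14)
```

```text
[{"travel": [0.82, -2.0, 0.69], "rotation": [0.1, -0.0, 0.1]}, {"travel": [0.82, -2.01, 0.7], "rotation": [0.0, -0.0, 0.1]}, {"travel": [0.81, -2.0, 0.69], "rotation": [0.1, -0.0, 0.2]}, {"travel": [0.81, -2.01, 0.7], "rotation": [0.0, -0.0, 0.1]}, {"travel": [0.81, -2.01, 0.7], "rotation": [0.1, -0.0, 0.1]}]
[{"travel": [0.8, -2.0, 0.7], "rotation": [0.1, -0.0, 0.1]}, {"travel": [0.79, -2.01, 0.71], "rotation": [0.0, -0.0, 0.1]}, {"travel": [0.8, -2.01, 0.71], "rotation": [0.1, -0.0, 0.2]}, {"travel": [0.78, -2.01, 0.71], "rotation": [0.0, -0.0, 0.1]}, {"travel": [0.79, -2.02, 0.71], "rotation": [0.1, -0.0, 0.1]}]
[{"travel": [0.78, -2.01, 0.71], "rotation": [0.1, -0.0, 0.1]}, {"travel": [0.77, -2.01, 0.72], "rotation": [0.0, -0.0, 0.1]}, {"travel": [0.78, -2.02, 0.71], "rotation": [0.1, -0.0, 0.2]}, {"travel": [0.76, -2.01, 0.72], "rotation": [0.0, -0.0, 0.1]}]
end [456.4 -98.  125.6]
```

>>> play_rows:
  steps:
    - {"travel": [0.82,-2.0,0.69],"rotation": [0.1,0,0.1]}
    - {"travel": [0.82,-2.01,0.7],"rotation": [0,0,0.1]}
    - {"travel": [0.81,-2.0,0.69],"rotation": [0.1,0,0.2]}
    - {"travel": [0.81,-2.01,0.7],"rotation": [0,0,0.1]}
    - {"travel": [0.81,-2.01,0.7],"rotation": [0.1,0,0.1]}

```text
clock: 28.2
tool_pos: [473.5, 84.4, 215.2]
tcp_rot: [-0.044, 0.969, 0.011, 0.242]
wrist_force: [0.6, 0.5, -3.9]
gripper_width: 6.8
```

>>> play_rows:
  steps:
    - {"travel": [0.8,-2.0,0.7],"rotation": [0.1,0,0.1]}
    - {"travel": [0.79,-2.01,0.71],"rotation": [0,0,0.1]}
    - {"travel": [0.8,-2.01,0.71],"rotation": [0.1,0,0.2]}
    - {"travel": [0.78,-2.01,0.71],"rotation": [0,0,0.1]}
    - {"travel": [0.79,-2.02,0.71],"rotation": [0.1,0,0.1]}

```text
clock: 28.82
tool_pos: [464.0, -17.3, 165.4]
tcp_rot: [-0.039, 0.969, 0.01, 0.242]
wrist_force: [-0.5, -0.0, -4.3]
gripper_width: 6.5
```

>>> play_rows:
  steps:
    - {"travel": [0.78,-2.01,0.71],"rotation": [0.1,0,0.1]}
    - {"travel": [0.77,-2.01,0.72],"rotation": [0,0,0.1]}
    - {"travel": [0.78,-2.02,0.71],"rotation": [0.1,0,0.2]}
    - {"travel": [0.76,-2.01,0.72],"rotation": [0,0,0.1]}
    - {"travel": [0,0,0],"rotation": [0,0,0]}

```text
clock: 29.45
tool_pos: [456.0, -99.7, 125.4]
tcp_rot: [-0.032, 0.97, 0.008, 0.242]
wrist_force: [-0.5, 0.5, -3.4]
gripper_width: 6.3
```

Run:
```python
from h import *
rel(); h,e=hole_now(); print(h)
P,Rt=tool_for([501.3,-94.9,64],4); plan(P,Rt,5)
T=cam2world("wrist"); p,d=snapshot("wrist"); W=cloud("wrist",d,T).reshape(-1,3)
y=np.radians(4); q=W-np.array([498,-48,0]); k=np.c_[q@[np.cos(y),np.sin(y),0],q@[-np.sin(y),np.cos(y),0],q[:,2]]
w=k[(k[:,2]>14)&(k[:,2]<27)&(abs(k[:,0])<115)&(abs(k[:,1])<125)]
for i in (0,1):
    hh=np.histogram(w[:,i],np.arange(-125,126,5)); print([(int(b),int(c)) for c,b in zip(*hh) if c>60])
o,d2=snapshot("top"); x=np.hstack([cv2.resize(p[:,:,::-1],(400,300)),cv2.resize(o[170:262,220:343,::-1],(400,300),interpolation=cv2.INTER_CUBIC)]); cv2.imwrite("pics/tray.png",x)
```

```text
clock 29.45 rel x,y,z -56.6 -357.9 -134.5 e [ 3.8  0.  -0. ] F [-0.5  0.5 -3.4] j [-0.4   0.03  0.73  2.33 -0.55  0.38  2.43]
[500.97280002 -96.78600283 124.80459961]
[{"travel": [0.56, 0.03, 1.08], "rotation": [-0.0, -0.0, -0.0]}, {"travel": [0.57, 0.04, 1.08], "rotation": [-0.1, -0.0, -0.1]}, {"travel": [0.56, 0.03, 1.08], "rotation": [0.0, -0.0, -0.0]}, {"travel": [0.56, 0.03, 1.07], "rotation": [-0.0, -0.0, -0.1]}, {"travel": [0.57, 0.03, 1.08], "rotation": [-0.0, -0.0, -0.0]}]
end [456.4 -98.1  64.6]
[(-90, 2503), (-85, 163), (-80, 135), (-75, 128), (-70, 120), (-65, 219), (-60, 200), (-55, 164), (-50, 159), (-45, 150), (-40, 144), (-35, 143), (-30, 134), (-25, 123), (-20, 118), (-15, 82), (-10, 82), (-5, 82), (0, 72), (5, 74), (10, 73), (20, 65), (30, 61), (85, 365), (90, 135)]
[(-105, 89), (-100, 847), (-95, 94), (-90, 84), (-85, 62), (-80, 66), (-75, 62), (-70, 66), (-65, 66), (-60, 68), (-50, 66), (-45, 65), (-40, 64), (-35, 61), (-30, 68), (-25, 65), (-20, 62), (-15, 65), (-10, 94), (-5, 91), (0, 93), (5, 94), (10, 94), (15, 104), (20, 94), (25, 93), (30, 94), (35, 91), (40, 324), (45, 949), (50, 126), (55, 97), (60, 61), (65, 64), (70, 65), (80, 64), (85, 66), (95, 1193)]
```

View pics/tray.png

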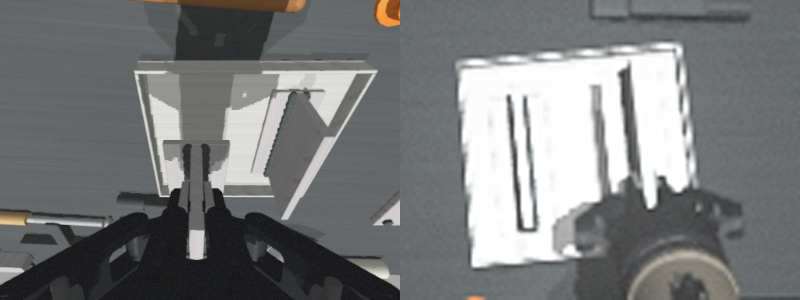

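The coupon is over the free half of the tray (wrist view (197,160)). The done coupon at (300,140) is clear, and the tray centre is confirmed at (498,-48). I descend.

>>> play_rows:
  steps:
    - {"travel": [0.56,0.03,1.08],"rotation": [0,0,0]}
    - {"travel": [0.57,0.04,1.08],"rotation": [-0.1,0,-0.1]}
    - {"travel": [0.56,0.03,1.08],"rotation": [0,0,0]}
    - {"travel": [0.56,0.03,1.07],"rotation": [0,0,-0.1]}
    - {"travel": [0.3,0.03,0.55],"rotation": [0,0,0]}

```text
clock: 30.18
tool_pos: [457.1, -94.5, 70.7]
tcp_rot: [-0.037, 0.969, 0.01, 0.242]
wrist_force: [0.3, -0.3, -4.2]
gripper_width: 6.4
```

>>> play_rows:
  steps:
    - {"travel": [0.2,0,0.37],"rotation": [0,0,0]}
    - {"travel": [0,0,0],"rotation": [0,0,0]}
    - {"travel": [0,0,0],"rotation": [0,0,0]}

```text
clock: 30.55
tool_pos: [457.2, -95.4, 67.1]
tcp_rot: [-0.036, 0.969, 0.01, 0.243]
wrist_force: [-0.3, -0.1, -4.5]
gripper_width: 6.7
```

Run:
```python
from h import *
rel(); h,e=hole_now(); print(h); P,Rt=tool_for([h[0],h[1],53.5],4); plan(P,Rt,6)
```

```text
clock 30.55 rel x,y,z -55.0 -353.2 -192.7 e [ 4.3 -0.1  0. ] F [-0.3 -0.1 -4.5] j [-0.19  0.18  0.53  2.39 -1.15  0.3   3.03]
[502.08210037 -91.97355933  66.57460137]
[{"travel": [0.1, 0.0, 0.19], "rotation": [0.0, 0.0, 0.0]}, {"travel": [0.1, 0.01, 0.19], "rotation": [0.0, 0.0, 0.1]}, {"travel": [0.11, 0.0, 0.19], "rotation": [0.1, 0.0, 0.0]}, {"travel": [0.1, 0.0, 0.2], "rotation": [-0.0, 0.0, 0.1]}, {"travel": [0.1, 0.01, 0.19], "rotation": [0.0, 0.1, 0.0]}]
[{"travel": [0.1, 0.0, 0.19], "rotation": [0.0, -0.0, 0.1]}]
end [457.2 -95.1  54.1]
```

Joint 7 is close to its limit at 3.03. The coupon may stand at any yaw, so I turn it about 8° to ease the joint before setting down.

Run:
```python
from h import *
h,e=hole_now(); P,Rt=tool_for([501.5,-94,66.5],-5); plan(P,Rt,4)
```

```text
[{"travel": [0.0, 0.13, -0.0], "rotation": [1.1, 0.0, 2.0]}, {"travel": [0.01, 0.13, -0.0], "rotation": [1.1, 0.0, 2.1]}, {"travel": [0.01, 0.14, -0.01], "rotation": [1.1, 0.0, 2.0]}, {"travel": [0.02, 0.13, -0.01], "rotation": [1.1, 0.1, 2.1]}]
end [456.7 -90.1  67.1]
```

>>> play_rows:
  steps:
    - {"travel": [0,0.13,0],"rotation": [1.1,0,2.0]}
    - {"travel": [0.01,0.13,0],"rotation": [1.1,0,2.1]}
    - {"travel": [0.01,0.14,0],"rotation": [1.1,0,2.0]}
    - {"travel": [0.02,0.13,0],"rotation": [1.1,0.1,2.1]}
    - {"travel": [0,0,0],"rotation": [0,0,0]}

```text
clock: 31.18
tool_pos: [456.5, -89.0, 66.7]
tcp_rot: [0.041, 0.97, -0.01, 0.241]
wrist_force: [0.8, -0.5, -4.0]
gripper_width: 6.5
```

Run:
```python
from h import *
rel(); h,e=hole_now(); print(h); P,Rt=tool_for([h[0],h[1],54],e[0]); plan(P,Rt,5)
```

```text
clock 31.175 rel x,y,z -55.8 -354.0 -193.3 e [-4.9  0.1  0. ] F [ 0.8 -0.5 -4. ] j [-0.44  0.18  0.7   2.42 -1.08  0.21  2.74]
[501.39149923 -92.81902271  66.00444555]
[{"travel": [0.11, -0.0, 0.21], "rotation": [0.0, -0.0, -0.0]}, {"travel": [0.12, -0.0, 0.22], "rotation": [0.0, -0.0, -0.0]}, {"travel": [0.11, -0.0, 0.21], "rotation": [0.0, -0.1, -0.0]}, {"travel": [0.11, -0.0, 0.21], "rotation": [0.0, 0.0, -0.0]}, {"travel": [0.12, -0.0, 0.22], "rotation": [0.0, 0.0, -0.0]}]
end [456.5 -89.   54.5]
```

Run:
```python
from h import *
P,Rt=tool_for([512,-94,66],-3); plan(P,Rt,3); P2,_=tool_for([512,-94,54.5],-3); plan(P2,Rt,5,P,Rt)
```

```text
[{"travel": [-0.31, -0.06, 0.17], "rotation": [-0.3, -0.0, -0.6]}, {"travel": [-0.32, -0.06, 0.17], "rotation": [-0.3, -0.1, -0.5]}, {"travel": [-0.31, -0.07, 0.17], "rotation": [-0.3, 0.0, -0.6]}]
end [467.1 -91.7  66.6]
[{"travel": [0.11, -0.0, 0.2], "rotation": [0.0, 0.0, 0.0]}, {"travel": [0.11, -0.0, 0.21], "rotation": [0.0, 0.0, 0.0]}, {"travel": [0.1, -0.0, 0.2], "rotation": [0.0, 0.0, 0.0]}, {"travel": [0.11, -0.0, 0.2], "rotation": [0.0, 0.0, 0.0]}, {"travel": [0.11, -0.0, 0.21], "rotation": [0.0, 0.0, 0.0]}]
end [467.1 -91.6  55. ]
```

>>> play_rows:
  steps:
    - {"travel": [-0.31,-0.06,0.17],"rotation": [-0.3,0,-0.6]}
    - {"travel": [-0.32,-0.06,0.17],"rotation": [-0.3,-0.1,-0.5]}
    - {"travel": [-0.31,-0.07,0.17],"rotation": [-0.3,0,-0.6]}
    - {"travel": [0.11,0,0.2],"rotation": [0,0,0]}
    - {"travel": [0.11,0,0.2],"rotation": [0,0,0]}

```text
clock: 31.8
tool_pos: [466.4, -93.3, 61.4]
tcp_rot: [0.027, 0.97, -0.006, 0.242]
wrist_force: [-0.1, 0.1, -4.4]
gripper_width: 6.5
```

>>> play_rows:
  steps:
    - {"travel": [0.11,0,0.2],"rotation": [0,0,0]}
    - {"travel": [0.11,0,0.2],"rotation": [0,0,0]}
    - {"travel": [0,0,0],"rotation": [0,0,0]}

```text
clock: 32.17
tool_pos: [466.3, -93.0, 56.8]
tcp_rot: [0.027, 0.97, -0.006, 0.242]
wrist_force: [-0.2, 0.4, -4.0]
gripper_width: 6.9
```

Run:
```python
from h import *
rel(); h,e=hole_now(); print(h)
```

```text
clock 32.175 rel x,y,z -46.3 -357.7 -203.1 e [-3.2  0.   0. ] F [-0.2  0.4 -4. ] j [-0.33  0.23  0.61  2.4  -1.26  0.23  2.95]
[511.22436582 -95.51661268  56.19068425]
```

>>> play_rows:
  steps:
    - {"travel": [0.047,0,0.088],"rotation": [0,0,0]}
    - {"travel": [0.047,0,0.088],"rotation": [0,0,0]}
    - {"travel": [0,0,0],"rotation": [0,0,0]}

```text
clock: 32.55
tool_pos: [466.5, -93.1, 55.1]
tcp_rot: [0.027, 0.97, -0.006, 0.242]
wrist_force: [-0.5, 0.4, -4.4]
gripper_width: 6.9
```

>>> play_rows:
  steps:
    - {"travel": [0.03,0,0.05],"rotation": [0,0,0]}
    - {"travel": [0,0,0],"rotation": [0,0,0]}

```text
clock: 32.8
tool_pos: [466.6, -93.1, 54.7]
tcp_rot: [0.027, 0.97, -0.006, 0.242]
wrist_force: [-0.5, -0.4, -1.5]
gripper_width: 6.9
```

Run:
```python
from h import *
rel(); h,e=hole_now(); print(h)
```

```text
clock 32.8 rel x,y,z -45.9 -357.8 -205.2 e [-3.2 -0.   0. ] F [-0.5 -0.4 -1.5] j [-0.31  0.23  0.59  2.4  -1.3   0.22  2.99]
[511.59485793 -95.61416745  54.1443631 ]
```

>>> play_rows:
  steps:
    - {"travel": [0.02,0,0.04],"rotation": [0,0,0]}
    - {"travel": [0,0,0],"rotation": [0,0,0]}
  grip_force: 20

```text
clock: 33.05
tool_pos: [466.8, -93.1, 54.6]
tcp_rot: [0.027, 0.97, -0.006, 0.243]
wrist_force: [-5.5, 0.6, 4.5]
gripper_width: 6.8
```

>>> play_rows:
  steps:
    - {"travel": [0,0,0],"rotation": [0,0,0]}
    - {"travel": [0,0,0],"rotation": [0,0,0]}
    - {"travel": [0,0,0],"rotation": [0,0,0]}
    - {"travel": [0,0,0],"rotation": [0,0,0]}
    - {"travel": [0,0,0],"rotation": [0,0,0]}
  gripper: 3.0

```text
clock: 33.67
tool_pos: [466.6, -93.1, 54.1]
tcp_rot: [0.027, 0.97, -0.006, 0.242]
wrist_force: [-0.5, -0.7, 0.3]
gripper_width: 30.0
```

>>> play_rows:
  steps:
    - {"travel": [0,0,-0.8],"rotation": [0,0,0]}
    - {"travel": [0,0,-1.0],"rotation": [0,0,0]}
    - {"travel": [0,0,-1.5],"rotation": [0,0,0]}
    - {"travel": [-0.2,0,-1.5],"rotation": [0,0,0]}
    - {"travel": [-0.4,0,-1.5],"rotation": [0,0,0]}

```text
clock: 34.3
tool_pos: [442.0, -91.5, 110.6]
tcp_rot: [0.027, 0.97, -0.006, 0.241]
wrist_force: [0.4, 0.4, 1.0]
gripper_width: 30.1
```

Run:
```python
from h import *
rel(); print(state()["gripper_width"])
```

```text
clock 34.3 rel x,y,z -70.2 -353.6 -149.3 e [-3.2  0.1  0. ] F [0.4 0.4 1. ] j [-0.76 -0.    1.01  2.4  -0.35  0.27  2.09]
30.057721399485754
```

Released and clear. I rise straight up (tool -x, -z) and check.

>>> play_rows:
  steps:
    - {"travel": [-0.9,0,-1.7],"rotation": [0,0,0]}
    - {"travel": [-0.9,0,-1.7],"rotation": [0,0,0]}
    - {"travel": [-0.9,0,-1.7],"rotation": [0,0,0]}
    - {"travel": [-0.9,0,-1.7],"rotation": [0,0,0]}
    - {"travel": [0,0,0],"rotation": [0,0,0]}

```text
clock: 34.92
tool_pos: [443.4, -91.0, 186.5]
tcp_rot: [0.026, 0.97, -0.004, 0.243]
wrist_force: [-0.1, 0.4, 0.0]
gripper_width: 29.9
```

Run:
```python
from h import *
rel(); T=cam2world("wrist"); p,d=snapshot("wrist"); W=cloud("wrist",d,T).reshape(-1,3)
def loc(W):
    y=np.radians(4); q=W-np.array([498,-48,0]); return np.c_[q@[np.cos(y),np.sin(y),0],q@[-np.sin(y),np.cos(y),0],q[:,2]]
def rep(n,a):
    r=cv2.minAreaRect(a[:,:2].astype(np.float32)); print(n,len(a),np.round(r[0],1),np.round(r[1],1),round(r[2],1),"z",np.percentile(a[:,2],[50,98]).round(1))
k=loc(W); s=k[(abs(k[:,0])<85)&(abs(k[:,1])<95)]
rep("coupon web",s[(s[:,2]>66)&(s[:,2]<85)&(s[:,1]<0)]); rep("done web",s[(s[:,2]>66)&(s[:,2]<85)&(s[:,1]>0)])
for c in ["top","scene"]:
    pp,d=snapshot(c); T=cam2world(c); W=cloud(c,d,T).reshape(-1,3); W0=np.load(c+"0.npz")["W"].reshape(-1,3)
    for n,V in(("before",W0),("now",W)):
        a=loc(V); a=a[(abs(a[:,0])<80)&(abs(a[:,1]-50)<30)&(a[:,2]>66)&(a[:,2]<90)]; print(c,"done",n,len(a),a.mean(0).round(1) if len(a) else "")
        q=V-BED; z=q[(abs(q[:,0])<15)&(abs(q[:,1])<20)&(q[:,2]<70)&(q[:,2]>-60)][:,2]; print("  hook lowest z",np.sort(z)[:4].round(1),len(z))
    for t in ["elbow","chipping_hammer","wire_brush","corner_magnet","bar_clamp","tube_cap"]: print(t,[tw(T,r["point"])[0].round(0).tolist() for r in look_for(c,t)[:1]])
cv2.imwrite("pics/end.png",cv2.resize(p[:,:,::-1],(512,384)))
```

```text
clock 34.925 rel x,y,z -68.8 -353.2 -73.3 e [-3.  -0.1  0.2] F [-0.1  0.4  0. ] j [-0.63 -0.21  0.77  2.29  0.19  0.52  1.54]
coupon web 870 [ 12.  -48.1] [  9.  121.2] 82.7 z [73.8 74.8]
done web 1318 [-1.6 49.2] [120.    8.5] 0.1 z [73.6 74.9]
top done before 131 [-2.4 50.  73. ]
  hook lowest z [-0.6 -0.2 -0.2 -0. ] 44
top done now 131 [-2.4 50.  73.1]
  hook lowest z [-2.7 -1.9 -0.4 -0. ] 43
elbow [[746.0, 100.0, 95.0]]
chipping_hammer [[659.0, -141.0, 16.0]]
wire_brush [[353.0, -223.0, 30.0]]
corner_magnet [[322.0, 192.0, 22.0]]
bar_clamp [[748.0, -322.0, 20.0]]
tube_cap [[618.0, 268.0, 49.0]]
scene done before 93 [ 4.6 50.8 73. ]
  hook lowest z [-0.4  0.1  0.2  0.6] 75
scene done now 95 [ 5.4 50.8 72.7]
  hook lowest z [-1.1  0.7  0.7  1.2] 75
elbow [[780.0, 128.0, 99.0]]
chipping_hammer [[659.0, -134.0, 18.0]]
wire_brush [[366.0, -141.0, 30.0]]
corner_magnet [[332.0, 207.0, 18.0]]
bar_clamp [[754.0, -299.0, 22.0]]
tube_cap [[649.0, 285.0, 206.0]]
```

View pics/end.png

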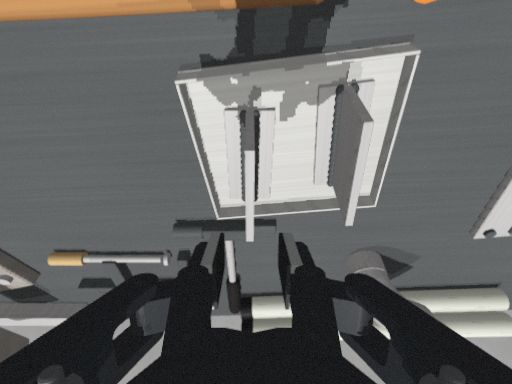

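The coupon stands on its flange in the free half (250,150), the done coupon at (345,140) hasn't moved, and the gripper is clear.

```bash
python3 -c "
from rig import *
print(hand_in())"
```

```text
the job is handed in; nothing more can be done
None
```

I weighed the coupon, put it in the tray and handed the job in at about 35 s of the 66 s; the hand-in gives no verdict. I eased it onto the hook at about 15–20 mm/s and let go for about 3 s. Then I regripped it, lifted it off at about 20 mm/s and set it down with only a few newtons at the wrist. The wrist force while carrying it read about 4.2 N, so it weighs roughly 0.43 kg.

**Last checks:**
- **Coupon:** it stands upright on the tray floor at about (+12, −48) mm in the tray frame. Its web top is at the same height as the done coupon's, and the gripper is clear of it.
- **Done coupon:** it moved less than 1 mm.
- **Hook:** it is empty and back up at its starting height, within about 2 mm (depth noise).

**Checks that disagreed or were not made:**
- **Wire brush:** the top camera placed it about 50 mm off in y, probably because the arm hid part of it. The scene camera and the view itself showed it unmoved.
- **Tube cap:** neither camera's detector gave a true position for it at the end. Nothing went near it.
- **Hook speed:** I had no direct reading of it, so staying under 0.08 m/s is inferred from the slow moves and near-zero force at release.
- **Joint limits:** joint 6 read 0.20 early on, right at its lower limit, and joint 7 reached 3.03 against 3.05 over the tray. I saw no reading past either limit.

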